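# Pack the oxide bottles and lock the bottle case

### The job

Pack away the two small brown bottles left on the table: stand each one upright in its own empty cell of the open wooden bottle case, swing the lid shut, then lock the spring catch at the front: press the winged knob down, turn it clockwise to its stop and let it spring up home. Do not take out or tip the bottles already in the case, and leave the other things on the table where they are.

Things in the scene. Friction and masses are not known exactly. Their poses are not given: they have to be found in the camera images.
- case: Base of the wooden bottle case, fixed; 126 (x) x 184 (y) x 46 mm high, walls 9 mm. Origin: centre of its underside; x from the catch (front, robot's side) to the hinge (back), z up. Cells in 2 rows (x = -29, +29 mm) by 3 columns (y = -58, 0, +58 mm), each 50 x 50 mm clear; floor at z = 8 mm, divider tops at 42 mm. A dark block 64 x 50 x 45 mm on its front holds the catch's socket.
- free_cell_a (a point): Centre of the floor of one of the two empty cells.
- free_cell_b (a point): Centre of the floor of the other empty cell.
- bottle_a: Small brown bottle with a black cap standing on the table (left side), to be packed. 76 mm tall; body 38 mm across, which narrows at the shoulder; cap 24 mm across from 62 to 76 mm up. 65 to 125 g. Origin: centre of its underside, z up. Either bottle may go to either empty cell.
- bottle_b: The other bottle to be packed, just the same (right side).
- lid (a joint): Lid angle, rad: 0 shut; 1.85 to 2.05 at the start (open, leaning back behind the case). A stiff hinge (0.3 N m) holds it wherever left. Push it shut on its outer face, from behind and then from above.
- lid_hinge (a point): Middle of the hinge line (case x = +63, y = 0, z = 46 mm). Turns with the lid: x from the lid's front edge to the hinge, z out of its outer face. The lid is a cover 126 x 184 mm, 50 mm deep: its outer face lies 50 mm along z from here; shut, it spans 46 to 96 mm above the table. From its front edge's middle a tongue 46 mm wide, 8 mm thick, stands out 62 mm, in line with the rim; it carries the knob.
- knob (a point): Middle of the black knob's wing: x along the wing, z along the knob's axis, away from the lid. Wing 36 long, 10 thick, 26 mm high (13 mm above and below here), on a round skirt 34 mm across that fingertips can press on. With the lid shut and the knob up: at case x = -99 mm, y = 0, 85 mm above the table, wing along the case's x, the lid's front wall 36 mm behind the axis.
- catch (a joint): Turn of the knob, rad, clockwise seen from above the shut lid: 0 to 0.05 at the start, 1.25 at its stop (locked). A cross pin must pass below the socket's ears, between about 0.1 and 1.07 rad: it turns past 0.1 only with the lid shut and the knob pressed at least 6 mm. Do not turn it while the lid is open: the lid would then not shut.
- plunger (a joint): How far the knob is pressed, in m: 0 up, 0.010 fully down. Spring force 4 N at 0, 11 N at 0.010. Past 1.07 rad, let go, it springs up and clicks home at about 0.002 (the pin then bears up on its seat).
- stored_1: A like bottle that already stands in a cell of the case; leave it. Origin: centre of its underside.
- stored_2: A like bottle that already stands in a cell of the case; leave it. Origin: centre of its underside.
- stored_3: A like bottle that already stands in a cell of the case; leave it. Origin: centre of its underside.
- stored_4: A like bottle that already stands in a cell of the case; leave it. Origin: centre of its underside.
- slip_jar: Stoneware jar with black lid, 68 mm across, 104 mm tall, on the right; leave it. Origin: centre of its underside.
- sprig_mould: Round brown plaster mould, 66 mm across, 34 mm tall, near the front edge of the table, left; leave it. Origin: centre of its underside.
- wooden_rib: Flat wooden kidney-shaped rib, 49 x 99 x 8 mm, to the right behind the case; leave it. Origin: centre of its underside.
- loop_tool: Loop tool, 239 mm long, 32 mm wide, 11 mm high, lying along the front edge of the table; leave it. Origin: centre of its underside.

How it is judged:
On the way, in this order (a step that is already met when the one before it is completed fails the run):
1. both bottles stand upright on the floor of an empty cell, one in each ((((horizontal distance between bottle_a and free_cell_a below 0.01 m and z of bottle_a in the frame of free_cell_a below 0.006 m and angle between bottle_a's own z axis and vertical below 0.12 rad) and (horizontal distance between bottle_b and free_cell_b below 0.01 m and z of bottle_b in the frame of free_cell_b below 0.006 m and angle between bottle_b's own z axis and vertical below 0.12 rad)) or ((horizontal distance between bottle_a and free_cell_b below 0.01 m and z of bottle_a in the frame of free_cell_b below 0.006 m and angle between bottle_a's own z axis and vertical below 0.12 rad) and (horizontal distance between bottle_b and free_cell_a below 0.01 m and z of bottle_b in the frame of free_cell_a below 0.006 m and angle between bottle_b's own z axis and vertical below 0.12 rad)))), for 0.2 s.
2. the lid is shut (value of joint lid below 0.03 rad), for 0.2 s.
3. the catch is turned to its stop and has sprung up home (value of joint catch above 1.05 rad and value of joint plunger below 0.0045 m), for 0.2 s.
At the end, for the whole second after the job is handed in: Each bottle released, at rest, upright (0.12 rad) on the floor of its own formerly empty cell (centre within 10 mm, base within 6 mm of the floor); stored bottles upright (0.12 rad); lid shut (under 0.03 rad); catch turned past 1.05 rad and sprung up to under 4.5 mm (all of step 3 and (((horizontal distance between bottle_a and free_cell_a below 0.01 m and z of bottle_a in the frame of free_cell_a below 0.006 m and angle between bottle_a's own z axis and vertical below 0.12 rad) and (horizontal distance between bottle_b and free_cell_b below 0.01 m and z of bottle_b in the frame of free_cell_b below 0.006 m and angle between bottle_b's own z axis and vertical below 0.12 rad)) or ((horizontal distance between bottle_a and free_cell_b below 0.01 m and z of bottle_a in the frame of free_cell_b below 0.006 m and angle between bottle_a's own z axis and vertical below 0.12 rad) and (horizontal distance between bottle_b and free_cell_a below 0.01 m and z of bottle_b in the frame of free_cell_a below 0.006 m and angle between bottle_b's own z axis and vertical below 0.12 rad))) and value of joint lid below 0.03 rad and linear speed of each of bottle_a, bottle_b below 0.02 m/s and angle between each of stored_1, stored_2, stored_3, stored_4's own z axis and vertical below 0.12 rad); the robot touches nothing.
It fails at once if a bottle already in the case is taken out or tipped (moved over 30 mm, or tilted over 0.5 rad) (distance of any of stored_1, stored_2, stored_3, stored_4 from where it was at the start of the episode above 0.03 m or angle between any of stored_1, stored_2, stored_3, stored_4's own z axis and vertical above 0.5 rad).
It fails at once if another thing on the table is moved by more than 30 mm (distance of any of slip_jar, sprig_mould, wooden_rib, loop_tool from where it was at the start of the episode above 0.03 m).
It also fails if it takes over 72 s, if anything falls off the work surface, if the arm or the gripper's body presses on something with over 40 N, if the wrist force passes 120 N, or if a joint passes its speed limit or range.

### The arm

A 7-joint arm with a two-finger parallel gripper is mounted at the origin on a cart in front of the work surface, level with it; the furniture and walls round the work are solid. World frame = base frame: x ahead of the robot, y to its left, z up, the work surface at z = 0. Lengths are in m, angles in rad, forces in N, time in s.
With the tool pointing down it reaches from about 0.425 to 0.825 m from the base axis. Payload 3.6 kg.
Tool frame: the origin (TCP) lies midway between the tips of the shut fingers; the grasp point (between the pads) lies 19 mm behind it; y points along the fingers, z is the direction in which the jaws open and shut, and the axes are right-handed (so a half turn about y gives the same grasp; the last joint's range is limited). The gripper opens to 85 mm and grips with 20 to 120 N. Pads are 22 mm wide; open, the fingers measure 114 mm over their backs; the gripper's body (76 mm by 85 mm) begins 54 mm behind the grasp point. The pads swing forward as they close: fully open they stand 13 mm farther back than shut.
Start: joints at [1.127, 0.615, -0.013, 1.423, 0.008, 1.103, -0.04], TCP at [0.264, -0.594, 0.231] pointing down, gripper open.
Joint ranges: [-3.12, 3.12], [-0.3, 2.06], [-1.34, 1.32], [0.26, 2.42], [-1.36, 4.5], [0.01, 1.98], [-2.84, 2.84]. Speed limits (rad/s): [2.79, 2.79, 3.14, 3.14, 3.14, 3.14, 3.14].

### API

Orientations are given as a unit quaternion [x, y, z, w].
In Python, from workcell import ctrl gives the robot as it stands.
- The arm moves only by the tool apply_moves, never from a script. Its argument "rows" is a list of rows, each an object with "dp": the shift along the tool's x, y, z scaled (see below), a list of three; "dr": the turn, a rotation vector about the tool's x, y, z scaled (see below), a list of three; "jaw": the gripper's target within -1 to 1 (fully open at 1, half-way at 0, shut at -1). A call has exactly 8 rows; each row shifts and turns the pose as measured when the row begins, along the tool's axes as they then stand; what a row does not reach is not made up. The controller multiplies each number of a shift by 0.03 m and each number of a turn by 6 degrees. A row lasts 1/8 s, in which the tool goes at most 62.5 mm and 10.7 degrees, less where a joint would pass 70% of its speed; a pose out of reach is approached as far as the arm can. A call with a number of a shift or a turn outside -1 to 1 is refused whole. A call with a gripper value outside its range is refused whole. The fingers move at their own pace and stop on an object; "force" is the grip in N (left out, the last holds). Time passes only in rows, so rows that do not move let the fingers close, or fill a call up. It gives the time, the measured TCP pose, the force and the opening at its end, in the units of the state.
- ctrl.get_obs(): the state, without advancing time (a new reading comes with each control period).
- ctrl.get_image(name): name is "scene" or "top"; returns a dict with "color" (480x640x3 uint8, blue, green, red), "intrinsics" (3x3 intrinsics, pixels), "R" (3x3) and "t" (3): a world point X has camera coordinates R X + t. Camera axes: x right, y down, z forward; pixel columns grow to the right and rows downward; lengths in m; the calibration is good to about 2 mm. A picture is of the moment at which its call begins. There is no depth.
- ctrl.job_done(): hands the job in, once; it reports no verdict.
Trained networks look in the newest picture that a camera, given by its name, has taken for a name from the list of things; names that differ only in an ending like _2 or _b are one class to them, and where a whole thing is asked for, a point or a joint stands for the part that bears it (a point fixed in the world has none). Each returns a list of dicts, best first, with "confidence" (0 to 1); they miss things now and then, are a little off and sometimes report something else, mostly with a low value. They report only what shows in the picture. A call takes as long as a camera call.
- ctrl.recognise(camera, name): "at" ([row, column] in pixels, amid what is visible of it).
- ctrl.cut_out(camera, name): "mask" (480x640 bool, what is visible of it) and "at" ([row, column] in pixels, amid what is visible of it).
- ctrl.landmark_of(camera, name): "at" ([row, column] in pixels: a listed point, or the origin of a listed thing).
The state is a dict: "time": time; "qpos": joint angles; "qvel": joint speeds; "joint_torque": joint torques, N m; "position": TCP position; "orientation": TCP orientation; "contact_force": force on the tool from outside, world axes, zero at the start; "moment": the same for the moment, N m; "gripper_width": finger opening in m.
Only numpy, scipy, OpenCV 4.12 (cv2) and the standard library are available. Lean on these libraries where they do the work, as an engineer would, in place of code of your own. Each camera call takes 0.05 s, during which the arm holds its last target.

## Working session

There is one attempt and no reset: what is moved stays moved. The work goes in short steps, Python scripts to look and compute and a tool call to move; the robot and the scene stay as the last step left them, time stands still between calls to the robot, and variables do not carry over. Pictures are saved under pics/ and viewed, and the job is handed in when it is done.

Besides the shell and the picture viewer there is one more tool, called after "Request:" as a command line: name --argument value ..., lists and objects as JSON in quotes. apply_moves: Moves the arm, as the interface text tells. Its arguments: {"type":"object","properties":{"rows":{"type":"array","items":{"type":"object","properties":{"dp":{"type":"array","items":{"type":"number","minimum":-1,"maximum":1}},"dr":{"type":"array","items":{"type":"number","minimum":-1,"maximum":1}},"jaw":{"type":"number"}}}},"force":{"type":"number"}},"required":["rows"]}

```bash
ls; mkdir -p pics; python3 - <<'E'
from workcell import ctrl
import cv2
o=ctrl.get_obs(); print(o)
for n in ("scene","top"):
    im=ctrl.get_image(n); cv2.imwrite(f"pics/{n}0.png",im["color"]); print(n,im["intrinsics"],im["R"],im["t"])
E
```

```text
pics
{'time': 0.0, 'qpos': array([ 1.12648103,  0.61591947, -0.01259311,  1.42493953,  0.00815886,
        1.10341422, -0.040384  ]), 'qvel': array([ 0.00097297,  0.00062374, -0.00040408,  0.00020039,  0.00051325,
       -0.00277967,  0.00063998]), 'joint_torque': array([ 2.12591026e-04, -4.69221532e+01,  2.59336391e-01, -1.71034241e+01,
        9.97463678e-03,  9.49437905e-03, -6.13051753e-06]), 'position': array([ 0.26340909, -0.59337428,  0.23012462]), 'orientation': array([-0.14690814,  0.69262675, -0.69082459,  0.14644991]), 'contact_force': array([-1.15676653,  0.16094767,  0.13685184]), 'moment': array([-0.04923925,  0.00551618,  0.00437197]), 'gripper_width': 0.08536075046579815}
scene [[589.75752309   0.         330.78141717]
 [  0.         589.75752309 239.41933641]
 [  0.           0.           1.        ]] [[ 0.65729172 -0.75349078  0.01480683]
 [-0.34035242 -0.3143141  -0.88620928]
 [ 0.67240452  0.57745848 -0.46304846]] [-0.3670116   0.23364381  0.90684225]
top [[524.79917141   0.         323.65454867]
 [  0.         524.79917141 237.6097649 ]
 [  0.           0.           1.        ]] [[-0.01492144 -0.99986911 -0.0062539 ]
 [-0.98807943  0.01570336 -0.15314189]
 [ 0.15322005  0.00389425 -0.98818442]] [-0.07498566  0.49912635  1.14739796]
```

View pics/scene0.png

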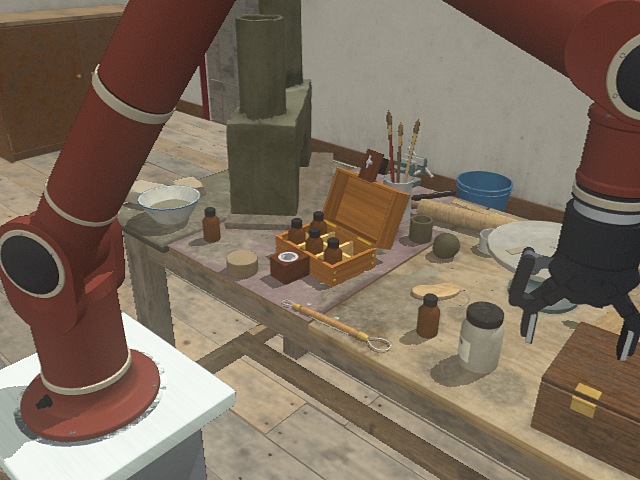

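View pics/top0.png

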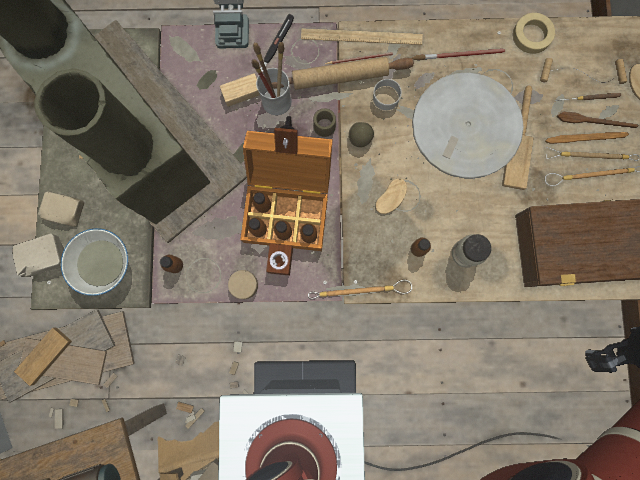

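```bash
cat > h.py <<'E'
import numpy as np
from workcell import ctrl
from scipy.spatial.transform import Rotation as Ro
def tri(pts,ims):
    A=[];b=[]
    for (r,c),im in zip(pts,ims):
        K=im["intrinsics"];d=np.linalg.inv(K)@[c,r,1];R=np.array(im["R"]);t=np.array(im["t"])
        d=R.T@d;d/=np.linalg.norm(d);C=-R.T@t
        P=np.eye(3)-np.outer(d,d);A.append(P);b.append(P@C)
    x=np.linalg.lstsq(np.vstack(A),np.hstack(b),rcond=None)[0]
    res=[np.linalg.norm(a@x-bb) for a,bb in zip(A,b)]
    return x,max(res)
def ray(p,im,z):
    K=im["intrinsics"];d=np.array(im["R"]).T@(np.linalg.inv(K)@[p[1],p[0],1]);C=-np.array(im["R"]).T@np.array(im["t"])
    return C+d*(z-C[2])/d[2]
def proj(X,im):
    c=np.array(im["R"])@X+im["t"];u=im["intrinsics"]@c;return u[1]/u[2],u[0]/u[2]
E
python3 - <<'E'
from h import *
ims={n:ctrl.get_image(n) for n in("scene","top")}
for nm in ["case","free_cell_a","bottle_a","stored_1","lid_hinge","knob","slip_jar","sprig_mould","wooden_rib"]:
    for n in("scene","top"):
        for d in ctrl.landmark_of(n,nm)[:7]: print(nm,n,np.round(d["at"],1),round(d["confidence"],2))
print(ctrl.get_obs()["time"])
E
```

```text
case scene [261.6 322.4] 0.88
case top [219.9 286.4] 0.58
free_cell_a top [205.2 262.4] 0.57
bottle_a scene [332. 423.] 0.9
bottle_a scene [242.4 216.2] 0.89
bottle_a scene [242.2 317. ] 0.61
bottle_a scene [259.7 314.2] 0.51
bottle_a top [267.3 176.3] 0.89
bottle_a top [245.8 420.6] 0.81
bottle_a top [127.8 288.9] 0.45
bottle_a top [233.1 285.7] 0.19
stored_1 scene [250.9 296.8] 0.81
stored_1 scene [243.1 317.7] 0.81
stored_1 scene [261.6 313.8] 0.63
stored_1 scene [271.8 328.3] 0.61
stored_1 top [231.7 284.3] 0.84
stored_1 top [205.1 262.9] 0.81
stored_1 top [227.2 259.9] 0.6
stored_1 top [235.2 306.3] 0.51
lid_hinge scene [232.2 345.4] 0.7
lid_hinge scene [251.5 296.8] 0.62
lid_hinge top [187.8 287.1] 0.57
knob scene [164.2 380.3] 0.66
knob top [128.3 290.8] 0.48
slip_jar scene [362.4 477.6] 0.56
slip_jar scene [332.1 425.5] 0.37
slip_jar top [248.3 461.1] 0.92
slip_jar top [197.5 391.6] 0.44
sprig_mould scene [269.6 241.5] 0.91
wooden_rib scene [290.2 434. ] 0.63
wooden_rib scene [250.9 298.4] 0.18
wooden_rib top [199.1 392.3] 0.79
1.1
```

The case is at about (220,286) in the top view. The stored bottles fill the front row and the back-left cell, so back-middle and back-right are empty. bottle_a is at about (264,171) and bottle_b at about (247,421). I'll zoom in and measure.

```bash
python3 - <<'E'
from h import *
import cv2
ims={n:ctrl.get_image(n) for n in("scene","top")}
s,t=ims["scene"],ims["top"]
for nm,a,b in [("case",(261.6,322.4),(219.9,286.4)),("bA",(242.4,216.2),(267.3,176.3)),("bB",(332,423),(245.8,420.6)),("hinge",(232.2,345.4),(187.8,287.1)),("knob",(164.2,380.3),(128.3,290.8)),("jar",(362.4,477.6),(248.3,461.1)),("rib",(290.2,434),(199.1,392.3)),
 ("s_bl",(250.9,296.8),(205.1,262.9))]:
    x,r=tri([a,b],[s,t]);print(nm,np.round(x,4),round(r,4),"top@z0",np.round(ray(b,t,0),4))
print("mould",ray((269.6,241.5),s,0))
for n,(r0,r1,c0,c1) in {"top":(110,290,150,330)}.items():
    cv2.imwrite("pics/z_top.png",cv2.resize(ims[n]["color"][120:280,225:345],None,fx=5,fy=5,interpolation=cv2.INTER_CUBIC)[:,:])
cv2.imwrite("pics/z_sc.png",cv2.resize(s["color"][140:290,260:420],None,fx=4,fy=4,interpolation=cv2.INTER_CUBIC))
A=cv2.resize(t["color"][240:285,150:195],None,fx=8,fy=8,interpolation=cv2.INTER_CUBIC)
B=cv2.resize(t["color"][225:270,400:445],None,fx=8,fy=8,interpolation=cv2.INTER_CUBIC)
cv2.imwrite("pics/z_ab.png",np.hstack([A,B]))
A=cv2.resize(s["color"][200:250,190:240],None,fx=8,fy=8,interpolation=cv2.INTER_CUBIC)
B=cv2.resize(s["color"][290:340,403:453],None,fx=8,fy=8,interpolation=cv2.INTER_CUBIC)
cv2.imwrite("pics/z_abs.png",np.hstack([A,B]))
E
```

```text
case [ 0.5449  0.0072 -0.0021] 0.0039 top@z0 [0.5473 0.0043 0.    ]
bA [ 0.4444  0.2579 -0.006 ] 0.0055 top@z0 [0.4397 0.2599 0.    ]
bB [ 0.4756 -0.3008  0.0027] 0.0078 top@z0 [ 0.481  -0.3076  0.    ]
hinge [0.6108 0.0007 0.047 ] 0.0026 top@z0 [0.6246 0.0023 0.    ]
knob [ 0.7004 -0.018   0.1858] 0.0021 top@z0 [ 0.7718 -0.0073  0.    ]
jar [ 0.4747 -0.4035 -0.0103] 0.0005 top@z0 [ 0.4737 -0.4012  0.    ]
rib [ 0.5897 -0.2432  0.0112] 0.0014 top@z0 [ 0.5931 -0.2457  0.    ]
s_bl [ 0.5671  0.077  -0.0079] 0.0246 top@z0 [0.5837 0.0595 0.    ]
mould [0.39892611 0.10973444 0.        ]
```

View pics/z_top.png

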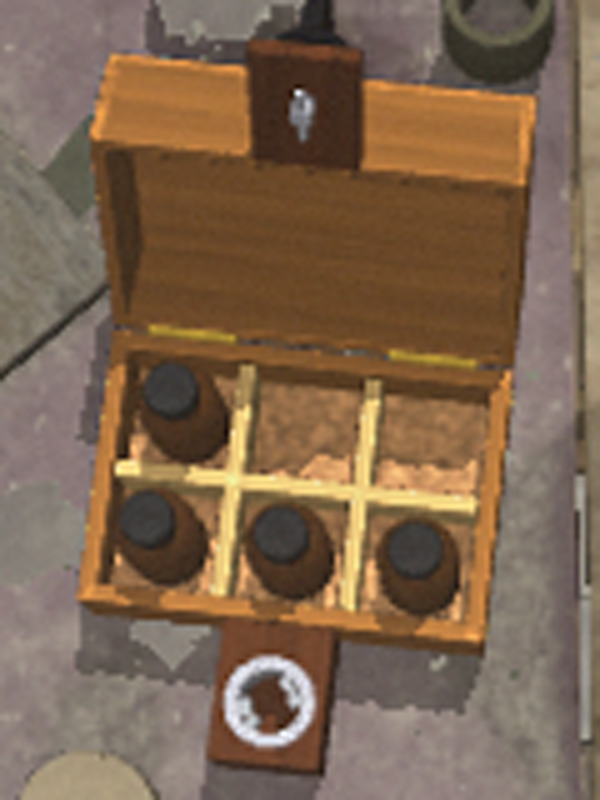

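View pics/z_sc.png

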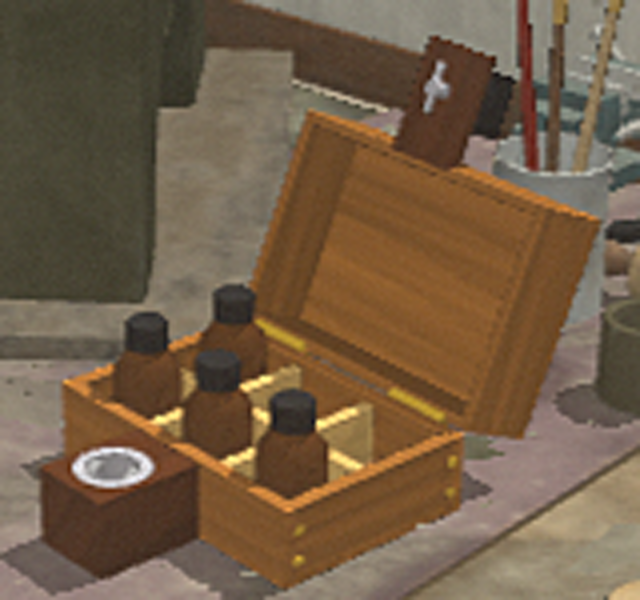

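View pics/z_ab.png

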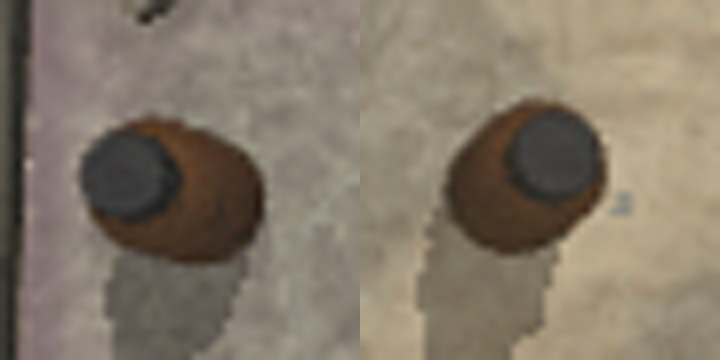

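View pics/z_abs.png

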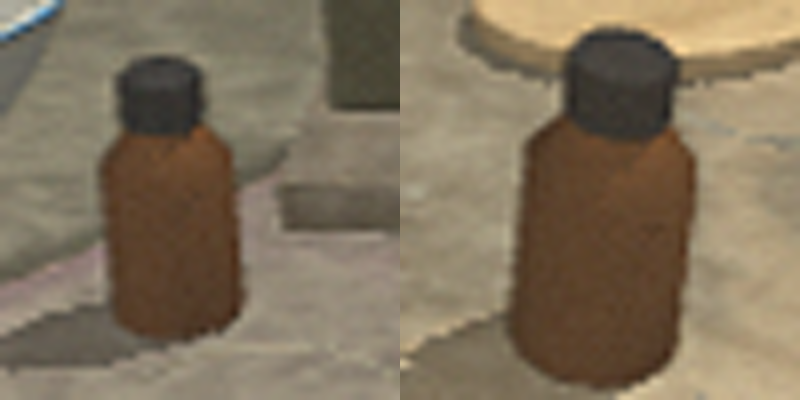

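```bash
cat > fit.py <<'E'
from h import *
from scipy.optimize import least_squares
s=ctrl.get_image("scene");t=ctrl.get_image("top")
T=lambda x,y:((y+.5)/5-.5+120,(x+.5)/5-.5+225)
S=lambda x,y:((y+.5)/4-.5+140,(x+.5)/4-.5+260)
for n,a,b in [("A",(208.9,209.7),(261.2,165.2)),("B",(296.4,430.4),(244.2,424.1))]:
    x,r=tri([a,b],[s,t]);print(n,"captop",np.round(x,4),round(r,4),"top@76",np.round(ray(b,t,.076),4),"sc@76",np.round(ray(a,s,.076),4))
L=[((-63,92,46),t,T(80,600)),((-63,-92,46),t,T(481,640)),((63,-92,46),t,T(512,372)),((63,92,46),t,T(118,335)),((0,29,42),t,T(235,482)),((0,-29,42),t,T(361,493)),
((-63,92,46),s,S(64,382)),((-63,-92,46),s,S(291,512)),((63,-92,46),s,S(462,436))]
def f(p):
    c,sn=np.cos(p[2]),np.sin(p[2]);o=[]
    for X,im,px in L:
        x,y,z=np.array(X)/1000
        q=proj(np.array([p[0]+c*x-sn*y,p[1]+sn*x+c*y,z]),im);o+=[q[0]-px[0],q[1]-px[1]]
    return np.array(o)
r=least_squares(f,[.55,0,0],loss='soft_l1');print("case",np.round(r.x,4));print(np.round(r.fun.reshape(-1,2) if len(r.fun)==18 else f(r.x).reshape(-1,2),1))
x,res=tri([S(64,382),T(80,600)],[s,t]);print("FL",np.round(x,4),res)
x,res=tri([S(462,436),T(512,372)],[s,t]);print("BR",np.round(x,4),res)
x,res=tri([S(291,512),T(481,640)],[s,t]);print("FR",np.round(x,4),res)
p=r.x;c,sn=np.cos(p[2]),np.sin(p[2])
for n,(x,y) in dict(cm=(29,0),cr=(29,-58),knob=(-99,0),hinge=(63,0),s_bl=(29,58)).items(): print(n,np.round([p[0]+c*x/1e3-sn*y/1e3,p[1]+sn*x/1e3+c*y/1e3],4))
E
python3 fit.py
```

```text
A captop [0.4452 0.2626 0.0767] 0.0004 top@76 [0.4456 0.2626 0.076 ] sc@76 [0.4459 0.2642 0.076 ]
B captop [ 0.4735 -0.3008  0.0778] 0.0005 top@76 [ 0.474  -0.3015  0.076 ] sc@76 [ 0.4756 -0.2991  0.076 ]
case [ 0.546   0.0062 -0.1208]
[[ 0.3 -0.6]
 [ 0.8  0.7]
 [-0.2  0.4]
 [-1.  -1. ]
 [-0.3 -0.2]
 [ 0.1  0. ]
 [ 0.4 -0.4]
 [ 0.5 -0.3]
 [-0.3  1.6]]
FL [0.4948 0.1037 0.0473] 0.0002154077615787163
BR [ 0.5962 -0.0909  0.0453] 0.0012282129682708875
FR [ 0.4744 -0.0762  0.0458] 0.000265268861519988
cm [0.5748 0.0027]
cr [ 0.5678 -0.0548]
knob [0.4477 0.0182]
hinge [ 0.6085 -0.0014]
s_bl [0.5818 0.0603]
```

```bash
cat > st.py <<'E'
from h import *
import sys
o=ctrl.get_obs();R=Ro.from_quat(o["orientation"]);M=R.as_matrix()
print("t",round(o["time"],2),"p",np.round(o["position"],4),"F",np.round(o["contact_force"],1),"w",round(o["gripper_width"],4))
print("q",np.round(o["qpos"],2)," axes x,y,z (cols):\n",np.round(M,3))
# desired: tool y down, tool z at yaw psi (world), x=y cross z
def go(target,yaw=None):
    d=M.T@(np.array(target)-o["position"])/.03
    print("dp units total",np.round(d,2))
    if yaw is not None:
        z=np.array([np.cos(yaw),np.sin(yaw),0]);y=np.array([0,0,-1.]);x=np.cross(y,z)
        rv=(R.inv()*Ro.from_matrix(np.c_[x,y,z])).as_rotvec()
        print("dr units total",np.round(np.degrees(rv)/6,2))
if len(sys.argv)>3: go([float(a) for a in sys.argv[1:4]], float(sys.argv[4]) if len(sys.argv)>4 else None)
E
python3 st.py 0.4743 -0.3005 0.18 1.45;python3 st.py 0.4743 -0.3005 0.18 -1.69
```

```text
t 1.3 p [ 0.2637 -0.5941  0.2313] F [ 0.9 -0.5 -0.4] w 0.0856
q [ 1.13  0.61 -0.01  1.42  0.01  1.1  -0.04]  axes x,y,z (cols):
 [[-0.914 -0.     0.406]
 [-0.406  0.    -0.914]
 [-0.    -1.    -0.   ]]
dp units total [-10.39   1.71  -6.1 ]
dr units total [  0.   -24.86  -0.  ]
t 1.3 p [ 0.2637 -0.5941  0.2313] F [ 0.9 -0.5 -0.4] w 0.0856
q [ 1.13  0.61 -0.01  1.42  0.01  1.1  -0.04]  axes x,y,z (cols):
 [[-0.914 -0.     0.406]
 [-0.406  0.    -0.914]
 [-0.    -1.    -0.   ]]
dp units total [-10.39   1.71  -6.1 ]
dr units total [0.   5.13 0.  ]
```

Request:
apply_moves --rows '[{"dp": [-1,0,-0.58],"dr": [0,0,0],"jaw": 0.2},{"dp": [-1,0,-0.58],"dr": [0,0,0],"jaw": 0.2},{"dp": [-1,0,-0.58],"dr": [0,0,0],"jaw": 0.2},{"dp": [-1,0,-0.58],"dr": [0,0,0],"jaw": 0.2},{"dp": [-1,0,-0.58],"dr": [0,0,0],"jaw": 0.2},{"dp": [-1,0,-0.58],"dr": [0,0,0],"jaw": 0.2},{"dp": [-1,0,-0.58],"dr": [0,0,0],"jaw": 0.2},{"dp": [-1,0,-0.58],"dr": [0,0,0],"jaw": 0.2}]' --force 40

```text
time: 2.3
position: [0.4293, -0.3672, 0.2311]
orientation: [0.144, -0.691, 0.694, -0.143]
contact_force: [0.6, -0.7, -0.3]
gripper_width: 0.0511
```

```bash
python3 st.py 0.4743 -0.3005 0.15 -0.12
```

```text
t 2.3 p [ 0.4293 -0.3672  0.2311] F [ 0.6 -0.7 -0.3] w 0.0511
q [ 0.69  0.48 -0.03  1.68  0.02  0.98 -0.51]  axes x,y,z (cols):
 [[-0.917  0.     0.398]
 [-0.398 -0.004 -0.917]
 [ 0.002 -1.     0.004]]
dp units total [-2.27  2.69 -1.45]
dr units total [-0.02 -9.94  0.03]
```

Request:
apply_moves --rows '[{"dp": [-0.8,0.3,-0.5],"dr": [0,-1,0],"jaw": 0.2},{"dp": [-0.8,0.3,-0.5],"dr": [0,-1,0],"jaw": 0.2},{"dp": [-0.7,0.3,-0.4],"dr": [0,-1,0],"jaw": 0.2},{"dp": [0,0.3,0],"dr": [0,-1,0],"jaw": 0.2},{"dp": [0,0.3,0],"dr": [0,-1,0],"jaw": 0.2},{"dp": [0,0.3,0],"dr": [0,-1,0],"jaw": 0.2},{"dp": [0,0.3,0],"dr": [0,-1,0],"jaw": 0.2},{"dp": [0,0.3,0],"dr": [0,-1,0],"jaw": 0.2}]'

```text
time: 3.3
position: [0.4719, -0.2899, 0.1535]
orientation: [0.431, -0.56, 0.562, -0.43]
contact_force: [0.4, -0.1, -0.0]
gripper_width: 0.0508
```

```bash
python3 st.py 0.4743 -0.3005 0.1 -0.12
```

```text
t 3.3 p [ 0.4719 -0.2899  0.1535] F [ 0.4 -0.1 -0. ] w 0.0508
q [ 0.69  0.57 -0.27  1.8   0.21  0.8   0.05]  axes x,y,z (cols):
 [[-0.259 -0.     0.966]
 [-0.966 -0.003 -0.259]
 [ 0.003 -1.     0.   ]]
dp units total [0.31 1.78 0.17]
dr units total [-0.   -1.36  0.02]
```

Request:
apply_moves --rows '[{"dp": [0.16,0,0.08],"dr": [0,-0.7,0],"jaw": 0.2},{"dp": [0.16,0,0.08],"dr": [0,-0.66,0],"jaw": 0.2},{"dp": [0,0.5,0],"dr": [0,0,0],"jaw": 0.2},{"dp": [0,0.5,0],"dr": [0,0,0],"jaw": 0.2},{"dp": [0,0.5,0],"dr": [0,0,0],"jaw": 0.2},{"dp": [0,0.3,0],"dr": [0,0,0],"jaw": 0.2},{"dp": [0,0,0],"dr": [0,0,0],"jaw": 0.2},{"dp": [0,0,0],"dr": [0,0,0],"jaw": 0.2}]'

```text
time: 4.3
position: [0.4719, -0.2989, 0.0912]
orientation: [-0.474, 0.528, -0.524, 0.472]
contact_force: [0.1, -0.9, 0.8]
gripper_width: 0.0516
```

```bash
python3 st.py 0.4743 -0.3005 0.057 -0.12; python3 - <<'E'
from h import *
import cv2
s=ctrl.get_image("scene")["color"][230:350,370:490];t=ctrl.get_image("top")["color"][185:305,360:480]
cv2.imwrite("pics/b1.png",np.hstack([cv2.resize(i,None,fx=3.3,fy=3.3,interpolation=cv2.INTER_CUBIC) for i in(s,t)]))
E
```

```text
t 4.3 p [ 0.4719 -0.2989  0.0912] F [ 0.1 -0.9  0.8] w 0.0516
q [ 0.71  0.67 -0.28  1.83  0.28  0.69  0.16]  axes x,y,z (cols):
 [[-0.105 -0.007  0.994]
 [-0.994  0.002 -0.105]
 [-0.001 -1.    -0.007]]
dp units total [0.05 1.14 0.09]
dr units total [ 0.07  0.14 -0.01]
```

View pics/b1.png

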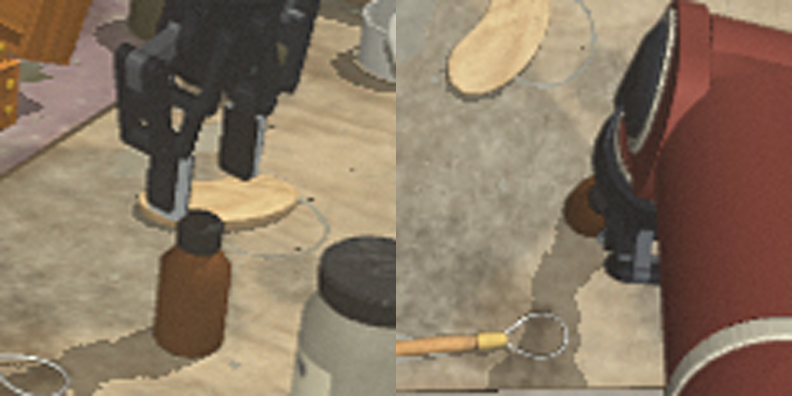

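The fingers (tips at about (170,210) and (240,175) in the crop) stand above and either side of the cap at (200,232). I'll lower and close.

Request:
apply_moves --rows '[{"dp": [0.05,0.4,0.09],"dr": [0,0.1,0],"jaw": 0.2},{"dp": [0,0.4,0],"dr": [0,0,0],"jaw": 0.2},{"dp": [0,0.3,0],"dr": [0,0,0],"jaw": 0.2},{"dp": [0,0,0],"dr": [0,0,0],"jaw": -1},{"dp": [0,0,0],"dr": [0,0,0],"jaw": -1},{"dp": [0,0,0],"dr": [0,0,0],"jaw": -1},{"dp": [0,0,0],"dr": [0,0,0],"jaw": -1},{"dp": [0,0,0],"dr": [0,0,0],"jaw": -1}]' --force 40

```text
time: 5.4
position: [0.4747, -0.3012, 0.0568]
orientation: [-0.471, 0.53, -0.527, 0.469]
contact_force: [-0.1, 0.1, -0.6]
gripper_width: 0.0229
```

```bash
python3 st.py 0.4743 -0.3005 0.2 -0.12; python3 - <<'E'
from h import *
import cv2
s=ctrl.get_image("scene")["color"][230:350,370:490]
cv2.imwrite("pics/b2.png",np.hstack([cv2.resize(i,None,fx=4,fy=4,interpolation=cv2.INTER_CUBIC) for i in(s,)]))
E
```

```text
t 5.4 p [ 0.4747 -0.3012  0.0568] F [-0.1  0.1 -0.6] w 0.0229
q [ 0.69  0.72 -0.26  1.84  0.3   0.62  0.13]  axes x,y,z (cols):
 [[-0.117 -0.005  0.993]
 [-0.993  0.001 -0.117]
 [ 0.    -1.    -0.005]]
dp units total [-0.02 -4.77 -0.04]
dr units total [0.05 0.03 0.  ]
```

View pics/b2.png

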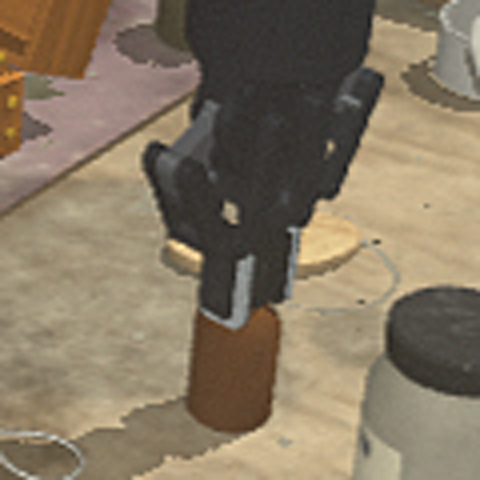

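Request:
apply_moves --rows '[{"dp": [0,-0.5,0],"dr": [0,0,0],"jaw": -1},{"dp": [0,-0.9,0],"dr": [0,0,0],"jaw": -1},{"dp": [0,-0.9,0],"dr": [0,0,0],"jaw": -1},{"dp": [0,-0.9,0],"dr": [0,0,0],"jaw": -1},{"dp": [-0.5,-0.5,0],"dr": [0,0,0],"jaw": -1},{"dp": [-0.9,0,0.2],"dr": [0,0,0],"jaw": -1},{"dp": [-1,0,0.2],"dr": [0,0,0],"jaw": -1},{"dp": [-1,0,0.2],"dr": [0,0,0],"jaw": -1}]'

```text
time: 6.45
position: [0.5052, -0.1987, 0.1764]
orientation: [-0.47, 0.53, -0.529, 0.468]
contact_force: [1.1, -0.1, -1.4]
gripper_width: 0.0231
```

```bash
python3 st.py 0.5678 -0.0548 0.165 -0.12
```

```text
t 6.45 p [ 0.5052 -0.1987  0.1764] F [ 1.1 -0.1 -1.4] w 0.0231
q [ 0.55  0.53 -0.32  1.8   0.22  0.85 -0.  ]  axes x,y,z (cols):
 [[-0.121 -0.003  0.993]
 [-0.993 -0.001 -0.121]
 [ 0.001 -1.    -0.003]]
dp units total [-5.01  0.37  1.49]
dr units total [ 0.03 -0.01  0.01]
```

Request:
apply_moves --rows '[{"dp": [-0.9,0,0.25],"dr": [0,0,0],"jaw": -1},{"dp": [-0.9,0,0.25],"dr": [0,0,0],"jaw": -1},{"dp": [-0.9,0,0.25],"dr": [0,0,0],"jaw": -1},{"dp": [-0.9,0,0.25],"dr": [0,0,0],"jaw": -1},{"dp": [-0.8,0,0.25],"dr": [0,0,0],"jaw": -1},{"dp": [-0.5,0.2,0.2],"dr": [0,0,0],"jaw": -1},{"dp": [0,0.2,0],"dr": [0,0,0],"jaw": -1},{"dp": [0,0,0],"dr": [0,0,0],"jaw": -1}]'

```text
time: 7.45
position: [0.5634, -0.0407, 0.1647]
orientation: [-0.474, 0.529, -0.523, 0.472]
contact_force: [0.4, -0.5, -0.5]
gripper_width: 0.0228
```

```bash
python3 st.py 0.5678 -0.0548 0.115 -0.12; python3 - <<'E'
from h import *
import cv2
s=ctrl.get_image("scene")["color"][150:290,260:400];t=ctrl.get_image("top")["color"][150:290,220:360]
cv2.imwrite("pics/b3.png",np.hstack([cv2.resize(i,None,fx=2.8,fy=2.8,interpolation=cv2.INTER_CUBIC) for i in(s,t)]))
E
```

```text
t 7.45 p [ 0.5634 -0.0407  0.1647] F [ 0.4 -0.5 -0.5] w 0.0228
q [ 0.24  0.58 -0.32  1.74  0.22  0.86 -0.29]  axes x,y,z (cols):
 [[-0.107 -0.008  0.994]
 [-0.994  0.005 -0.107]
 [-0.004 -1.    -0.008]]
dp units total [0.46 1.65 0.21]
dr units total [ 0.08  0.12 -0.04]
```

View pics/b3.png

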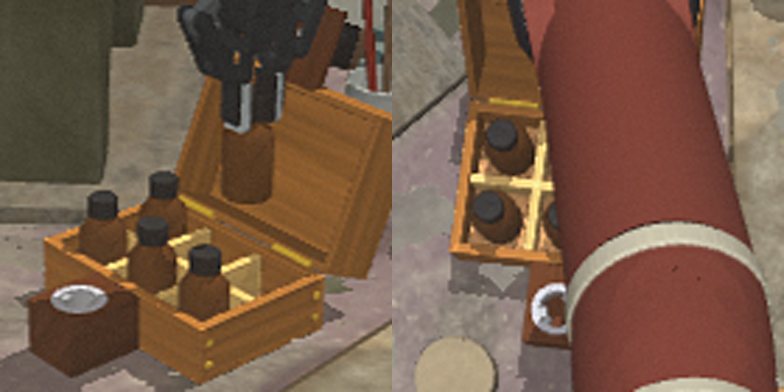

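The bottle hangs upright over the case. I'll align it with the right-back cell and then descend.

Request:
apply_moves --rows '[{"dp": [0.3,0,0.15],"dr": [0.08,0.1,-0.04],"jaw": -1},{"dp": [0.16,0.1,0.06],"dr": [0,0,0],"jaw": -1},{"dp": [0,0.3,0],"dr": [0,0,0],"jaw": -1},{"dp": [0,0.4,0],"dr": [0,0,0],"jaw": -1},{"dp": [0,0.3,0],"dr": [0,0,0],"jaw": -1},{"dp": [0,0.1,0],"dr": [0,0,0],"jaw": -1},{"dp": [0,0,0],"dr": [0,0,0],"jaw": -1},{"dp": [0,0,0],"dr": [0,0,0],"jaw": -1}]'

```text
time: 8.55
position: [0.5684, -0.0589, 0.1262]
orientation: [0.469, -0.529, 0.53, -0.468]
contact_force: [-1.1, 0.7, -0.9]
gripper_width: 0.0231
```

```bash
python3 st.py 0.5678 -0.0548 0.0665 -0.12; python3 - <<'E'
from h import *
import cv2
s=ctrl.get_image("scene")["color"][170:290,260:380]
cv2.imwrite("pics/b4.png",np.hstack([cv2.resize(i,None,fx=5,fy=5,interpolation=cv2.INTER_CUBIC) for i in(s,)]))
E
```

```text
t 8.55 p [ 0.5684 -0.0589  0.1262] F [-1.1  0.7 -0.9] w 0.0231
q [ 0.25  0.63 -0.3   1.77  0.25  0.77 -0.29]  axes x,y,z (cols):
 [[-0.123  0.001  0.992]
 [-0.992 -0.002 -0.123]
 [ 0.001 -1.     0.001]]
dp units total [-0.13  1.99 -0.04]
dr units total [-0.01 -0.03  0.01]
```

View pics/b4.png

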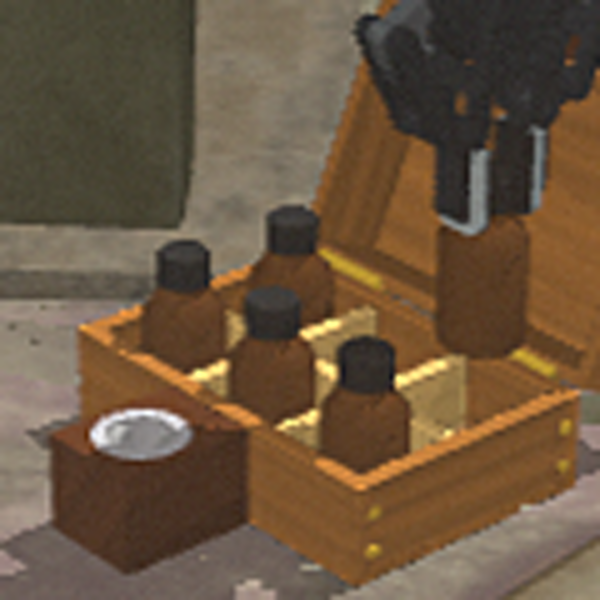

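Request:
apply_moves --rows '[{"dp": [-0.14,0.1,-0.02],"dr": [0,0,0],"jaw": -1},{"dp": [0,0.5,0],"dr": [0,0,0],"jaw": -1},{"dp": [0,0.5,0],"dr": [0,0,0],"jaw": -1},{"dp": [0,0.4,0],"dr": [0,0,0],"jaw": -1},{"dp": [0,0.2,0],"dr": [0,0,0],"jaw": -1},{"dp": [0,0.1,0],"dr": [0,0,0],"jaw": -1},{"dp": [0,0,0],"dr": [0,0,0],"jaw": -1},{"dp": [0,0,0],"dr": [0,0,0],"jaw": -1}]'

```text
time: 9.6
position: [0.5686, -0.0543, 0.0683]
orientation: [0.468, -0.529, 0.53, -0.468]
contact_force: [0.2, 0.1, -1.5]
gripper_width: 0.0229
```

```bash
python3 st.py 0.5678 -0.0548 0.0655 -0.12; python3 - <<'E'
from h import *
import cv2
s=ctrl.get_image("scene")["color"][170:290,260:380]
cv2.imwrite("pics/b5.png",np.hstack([cv2.resize(i,None,fx=5,fy=5,interpolation=cv2.INTER_CUBIC) for i in(s,)]))
E
```

```text
t 9.6 p [ 0.5686 -0.0543  0.0683] F [ 0.2  0.1 -1.5] w 0.0229
q [ 0.22  0.71 -0.26  1.82  0.29  0.65 -0.33]  axes x,y,z (cols):
 [[-0.122  0.001  0.992]
 [-0.992 -0.001 -0.122]
 [ 0.001 -1.     0.001]]
dp units total [ 0.02  0.09 -0.02]
dr units total [-0.01 -0.03  0.01]
```

View pics/b5.png

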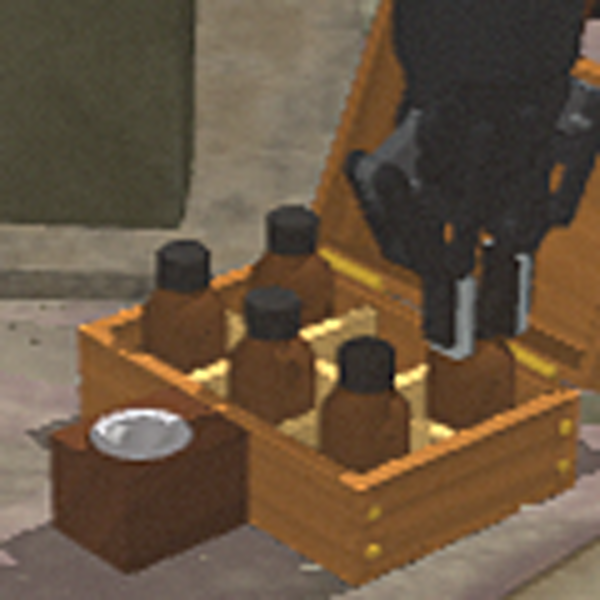

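Request:
apply_moves --rows '[{"dp": [0,0.12,0],"dr": [0,0,0],"jaw": -1},{"dp": [0,0,0],"dr": [0,0,0],"jaw": -1},{"dp": [0,0,0],"dr": [0,0,0],"jaw": -0.1},{"dp": [0,0,0],"dr": [0,0,0],"jaw": -0.1},{"dp": [0,0,0],"dr": [0,0,0],"jaw": -0.1},{"dp": [0,-0.3,0],"dr": [0,0,0],"jaw": -0.1},{"dp": [0,-1,0],"dr": [0,0,0],"jaw": -0.1},{"dp": [0,-1,0],"dr": [0,0,0],"jaw": -0.1}]'

```text
time: 10.65
position: [0.5679, -0.0542, 0.1354]
orientation: [0.469, -0.53, 0.53, -0.468]
contact_force: [1.0, 1.0, -0.4]
gripper_width: 0.0384
```

```bash
python3 st.py 0.4455 0.263 0.16 -0.12; python3 - <<'E'
from h import *
import cv2
s=ctrl.get_image("scene")["color"][170:290,260:380]
cv2.imwrite("pics/b6.png",np.hstack([cv2.resize(i,None,fx=5,fy=5,interpolation=cv2.INTER_CUBIC) for i in(s,)]))
E
```

```text
t 10.65 p [ 0.5679 -0.0542  0.1354] F [ 1.   1.  -0.4] w 0.0384
q [ 0.25  0.62 -0.3   1.76  0.25  0.8  -0.3 ]  axes x,y,z (cols):
 [[-0.122 -0.001  0.993]
 [-0.993 -0.001 -0.122]
 [ 0.001 -1.    -0.001]]
dp units total [-9.99 -0.83 -5.34]
dr units total [ 0.01 -0.02  0.01]
```

View pics/b6.png

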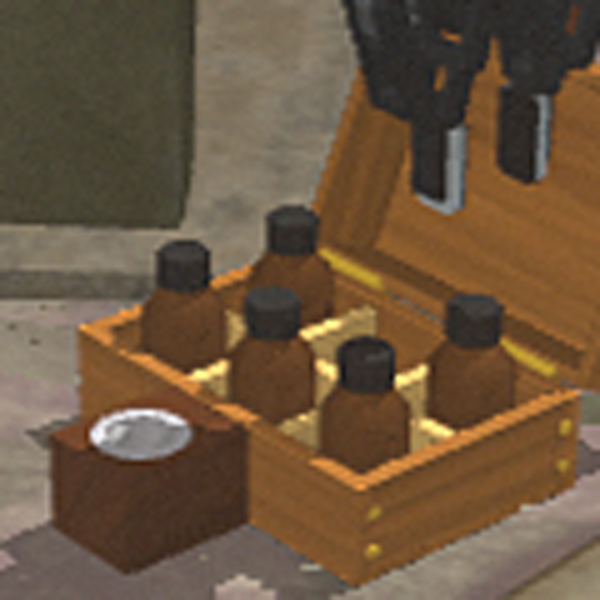

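Request:
apply_moves --rows '[{"dp": [-0.9,-0.8,-0.6],"dr": [0,0,0],"jaw": 0.2},{"dp": [-1,0,-0.67],"dr": [0,0,0],"jaw": 0.2},{"dp": [-1,0,-0.67],"dr": [0,0,0],"jaw": 0.2},{"dp": [-1,0,-0.67],"dr": [0,0,0],"jaw": 0.2},{"dp": [-1,0,-0.67],"dr": [0,0,0],"jaw": 0.2},{"dp": [-1,0,-0.67],"dr": [0,0,0],"jaw": 0.2},{"dp": [-1,0,-0.67],"dr": [0,0,0],"jaw": 0.2},{"dp": [-1,0,-0.67],"dr": [0,0,0],"jaw": 0.2}]'

```text
time: 11.7
position: [0.4437, 0.2056, 0.1688]
orientation: [0.461, -0.526, 0.537, -0.472]
contact_force: [1.1, 0.6, 0.2]
gripper_width: 0.0517
```

```bash
python3 st.py 0.4455 0.263 0.1 -0.12
```

```text
t 11.7 p [0.4437 0.2056 0.1688] F [1.1 0.6 0.2] w 0.0517
q [-0.26  0.46 -0.31  1.97  0.22  0.73 -0.84]  axes x,y,z (cols):
 [[-0.131  0.022  0.991]
 [-0.991 -0.001 -0.131]
 [-0.002 -1.     0.022]]
dp units total [-1.9   2.29 -0.24]
dr units total [-0.21 -0.11 -0.02]
```

Request:
apply_moves --rows '[{"dp": [-0.8,0.2,-0.1],"dr": [-0.2,-0.1,0],"jaw": 0.2},{"dp": [-0.8,0.5,-0.1],"dr": [0,0,0],"jaw": 0.2},{"dp": [-0.3,0.8,0],"dr": [0,0,0],"jaw": 0.2},{"dp": [0,0.6,0],"dr": [0,0,0],"jaw": 0.2},{"dp": [0,0.2,0],"dr": [0,0,0],"jaw": 0.2},{"dp": [0,0,0],"dr": [0,0,0],"jaw": 0.2},{"dp": [0,0,0],"dr": [0,0,0],"jaw": 0.2},{"dp": [0,0,0],"dr": [0,0,0],"jaw": 0.2}]'

```text
time: 12.7
position: [0.4517, 0.2687, 0.0997]
orientation: [0.466, -0.529, 0.529, -0.473]
contact_force: [-0.2, -0.6, 0.4]
gripper_width: 0.0512
```

```bash
python3 st.py 0.4455 0.263 0.057 -0.12; python3 - <<'E'
from h import *
import cv2
s=ctrl.get_image("scene")["color"][160:260,150:270];t=ctrl.get_image("top")["color"][200:300,110:230]
cv2.imwrite("pics/a1.png",np.hstack([cv2.resize(i,None,fx=3.3,fy=3.3,interpolation=cv2.INTER_CUBIC) for i in(s,t)]))
E
```

```text
t 12.7 p [0.4517 0.2687 0.0997] F [-0.2 -0.6  0.4] w 0.0512
q [-0.39  0.61 -0.28  1.93  0.27  0.63 -0.96]  axes x,y,z (cols):
 [[-0.119  0.007  0.993]
 [-0.993  0.006 -0.119]
 [-0.007 -1.     0.006]]
dp units total [ 0.22  1.42 -0.19]
dr units total [-0.06  0.01 -0.07]
```

View pics/a1.png

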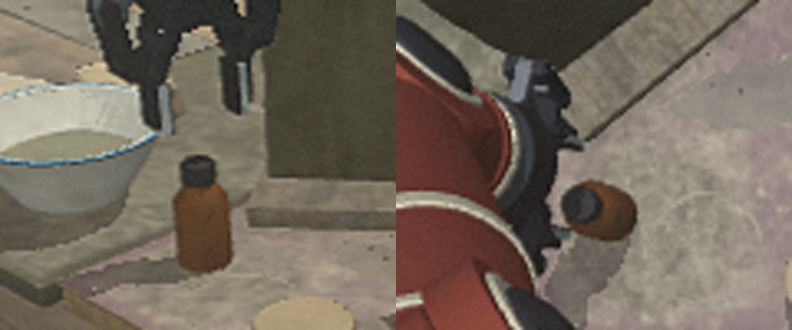

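The cap ((200,170) left, (580,203) right in the crop) lies between the fingers. I'll correct the alignment, lower and close.

Request:
apply_moves --rows '[{"dp": [0.2,0,-0.18],"dr": [-0.05,0,-0.05],"jaw": 0.2},{"dp": [0.02,0.5,0],"dr": [0,0,0],"jaw": 0.2},{"dp": [0,0.5,0],"dr": [0,0,0],"jaw": 0.2},{"dp": [0,0.4,0],"dr": [0,0,0],"jaw": 0.2},{"dp": [0,0,0],"dr": [0,0,0],"jaw": 0.2},{"dp": [0,0,0],"dr": [0,0,0],"jaw": 0.2},{"dp": [0,0,0],"dr": [0,0,0],"jaw": 0.2},{"dp": [0,0,0],"dr": [0,0,0],"jaw": 0.2}]'

```text
time: 13.8
position: [0.4448, 0.2626, 0.0546]
orientation: [-0.469, 0.529, -0.529, 0.47]
contact_force: [-0.5, 0.8, -0.5]
gripper_width: 0.0509
```

```bash
python3 st.py 0.4455 0.263 0.057 -0.12
```

```text
t 13.8 p [0.4448 0.2626 0.0546] F [-0.5  0.8 -0.5] w 0.0509
q [-0.42  0.68 -0.24  1.98  0.31  0.52 -0.99]  axes x,y,z (cols):
 [[-0.119  0.001  0.993]
 [-0.993  0.001 -0.119]
 [-0.001 -1.     0.   ]]
dp units total [-0.02 -0.08  0.02]
dr units total [-0.    0.01 -0.01]
```

Next I close and lift (up to about z 0.17).

Request:
apply_moves --rows '[{"dp": [0,-0.08,0],"dr": [0,0,0],"jaw": -1},{"dp": [0,0,0],"dr": [0,0,0],"jaw": -1},{"dp": [0,0,0],"dr": [0,0,0],"jaw": -1},{"dp": [0,0,0],"dr": [0,0,0],"jaw": -1},{"dp": [0,-0.8,0],"dr": [0,0,0],"jaw": -1},{"dp": [0,-1,0],"dr": [0,0,0],"jaw": -1},{"dp": [0,-1,0],"dr": [0,0,0],"jaw": -1},{"dp": [0,-1,0],"dr": [0,0,0],"jaw": -1}]' --force 40

```text
time: 14.8
position: [0.4428, 0.2608, 0.1715]
orientation: [-0.472, 0.529, -0.528, 0.467]
contact_force: [0.5, -0.9, -1.0]
gripper_width: 0.0226
```

```bash
python3 st.py 0.5748 0.0027 0.165 -0.12; python3 - <<'E'
from h import *
import cv2
s=ctrl.get_image("scene")["color"][140:260,150:270]
cv2.imwrite("pics/a2.png",np.hstack([cv2.resize(i,None,fx=4,fy=4,interpolation=cv2.INTER_CUBIC) for i in(s,)]))
E
```

```text
t 14.8 p [0.4428 0.2608 0.1715] F [ 0.5 -0.9 -1. ] w 0.0226
q [-0.35  0.5  -0.33  1.88  0.21  0.81 -0.91]  axes x,y,z (cols):
 [[-0.118 -0.006  0.993]
 [-0.993 -0.003 -0.118]
 [ 0.004 -1.    -0.006]]
dp units total [8.02 0.22 5.39]
dr units total [0.06 0.01 0.04]
```

View pics/a2.png

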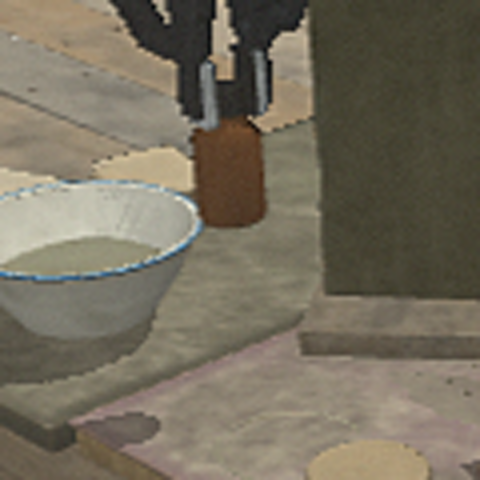

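Request:
apply_moves --rows '[{"dp": [1,0,0],"dr": [0,0,0],"jaw": -1},{"dp": [1,0,0],"dr": [0,0,0],"jaw": -1},{"dp": [1,0,0.2],"dr": [0,0,0],"jaw": -1},{"dp": [1,0,0.8],"dr": [0,0,0],"jaw": -1},{"dp": [1,0,1],"dr": [0,0,0],"jaw": -1},{"dp": [1,0,1],"dr": [0,0,0],"jaw": -1},{"dp": [1,0,1],"dr": [0,0,0],"jaw": -1},{"dp": [0.7,0,0.9],"dr": [0,0,0],"jaw": -1}]'

```text
time: 15.85
position: [0.564, 0.0115, 0.1729]
orientation: [-0.472, 0.528, -0.526, 0.472]
contact_force: [0.6, 0.2, -1.5]
gripper_width: 0.0225
```

```bash
python3 st.py 0.5748 0.0027 0.165 -0.12
```

```text
t 15.85 p [0.564  0.0115 0.1729] F [ 0.6  0.2 -1.5] w 0.0225
q [ 0.15  0.56 -0.32  1.74  0.22  0.87 -0.38]  axes x,y,z (cols):
 [[-0.11  -0.002  0.994]
 [-0.994  0.002 -0.11 ]
 [-0.002 -1.    -0.003]]
dp units total [0.25 0.26 0.39]
dr units total [ 0.03  0.09 -0.02]
```

Request:
apply_moves --rows '[{"dp": [0.15,0.1,0.25],"dr": [0,0.08,0],"jaw": -1},{"dp": [0.1,0.1,0.14],"dr": [0,0,0],"jaw": -1},{"dp": [0,0,0],"dr": [0,0,0],"jaw": -1},{"dp": [0,0.5,0],"dr": [0,0,0],"jaw": -1},{"dp": [0,0.5,0],"dr": [0,0,0],"jaw": -1},{"dp": [0,0.3,0],"dr": [0,0,0],"jaw": -1},{"dp": [0,0,0],"dr": [0,0,0],"jaw": -1},{"dp": [0,0,0],"dr": [0,0,0],"jaw": -1}]'

```text
time: 16.85
position: [0.5716, 0.0051, 0.1222]
orientation: [-0.472, 0.531, -0.525, 0.469]
contact_force: [0.4, -0.3, -0.3]
gripper_width: 0.0229
```

```bash
python3 st.py 0.5748 0.0027 0.0655 -0.12
```

```text
t 16.85 p [0.5716 0.0051 0.1222] F [ 0.4 -0.3 -0.3] w 0.0229
q [ 0.14  0.64 -0.3   1.77  0.24  0.78 -0.39]  axes x,y,z (cols):
 [[-0.116 -0.009  0.993]
 [-0.993  0.004 -0.116]
 [-0.003 -1.    -0.009]]
dp units total [0.07 1.89 0.13]
dr units total [ 0.09  0.03 -0.03]
```

Request:
apply_moves --rows '[{"dp": [0.07,0.1,0.12],"dr": [0.08,0,-0.03],"jaw": -1},{"dp": [0,0.5,0],"dr": [0,0,0],"jaw": -1},{"dp": [0,0.5,0],"dr": [0,0,0],"jaw": -1},{"dp": [0,0.4,0],"dr": [0,0,0],"jaw": -1},{"dp": [0,0.2,0],"dr": [0,0,0],"jaw": -1},{"dp": [0,0.1,0],"dr": [0,0,0],"jaw": -1},{"dp": [0,0,0],"dr": [0,0,0],"jaw": -1},{"dp": [0,0,0],"dr": [0,0,0],"jaw": -1}]'

```text
time: 17.85
position: [0.5763, 0.0025, 0.0662]
orientation: [0.47, -0.528, 0.529, -0.47]
contact_force: [-0.3, -0.7, -0.6]
gripper_width: 0.0229
```

```bash
python3 st.py 0.5748 0.0027 0.0655 -0.12; python3 - <<'E'
from h import *
import cv2
s=ctrl.get_image("scene")["color"][170:290,260:380]
cv2.imwrite("pics/a5.png",np.hstack([cv2.resize(i,None,fx=5,fy=5,interpolation=cv2.INTER_CUBIC) for i in(s,)]))
E
```

```text
t 17.85 p [0.5763 0.0025 0.0662] F [-0.3 -0.7 -0.6] w 0.0229
q [ 0.12  0.72 -0.26  1.8   0.29  0.65 -0.42]  axes x,y,z (cols):
 [[-0.117  0.002  0.993]
 [-0.993 -0.001 -0.117]
 [ 0.    -1.     0.002]]
dp units total [-0.    0.02 -0.05]
dr units total [-0.02  0.03  0.  ]
```

View pics/a5.png

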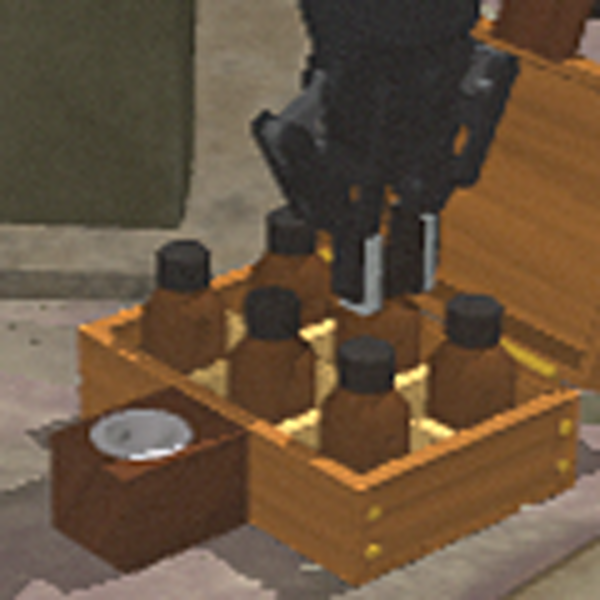

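Request:
apply_moves --rows '[{"dp": [0,0.05,-0.04],"dr": [0,0,0],"jaw": -1},{"dp": [0,0,0],"dr": [0,0,0],"jaw": -0.1},{"dp": [0,0,0],"dr": [0,0,0],"jaw": -0.1},{"dp": [0,0,0],"dr": [0,0,0],"jaw": -0.1},{"dp": [0,-0.3,0],"dr": [0,0,0],"jaw": -0.1},{"dp": [0,-1,0],"dr": [0,0,0],"jaw": -0.1},{"dp": [0,-1,0],"dr": [0,0,0],"jaw": -0.1},{"dp": [0,-1,0],"dr": [0,0,0],"jaw": -0.1}]'

```text
time: 18.9
position: [0.574, 0.0026, 0.1663]
orientation: [-0.471, 0.528, -0.528, 0.469]
contact_force: [-0.9, 0.7, 0.3]
gripper_width: 0.0383
```

```bash
python3 st.py 0.70 -0.09 0.3 -0.12; python3 - <<'E'
from h import *
import cv2
s=ctrl.get_image("scene")["color"];t=ctrl.get_image("top")["color"]
cv2.imwrite("pics/a6.png",np.hstack([cv2.resize(i,None,fx=3.3,fy=3.3,interpolation=cv2.INTER_CUBIC) for i in(s[170:290,260:380],t[150:270,220:340])]))
cv2.imwrite("pics/a7.png",s[80:320,260:580])
E
```

```text
t 18.9 p [0.574  0.0026 0.1663] F [-0.9  0.7  0.3] w 0.0383
q [ 0.16  0.59 -0.31  1.72  0.23  0.87 -0.37]  axes x,y,z (cols):
 [[-0.117 -0.001  0.993]
 [-0.993 -0.001 -0.117]
 [ 0.001 -1.    -0.001]]
dp units total [ 2.58 -4.46  4.52]
dr units total [0.01 0.03 0.01]
```

View pics/a6.png

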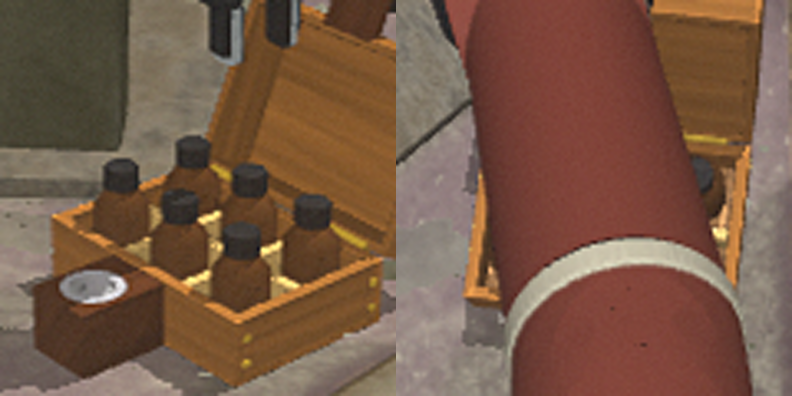

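View pics/a7.png

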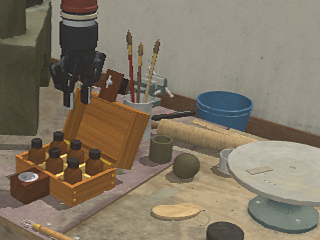

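```bash
python3 - <<'E'
from h import *
import cv2
s=ctrl.get_image("scene");t=ctrl.get_image("top")
t0=cv2.imread("pics/top0.png")
cv2.imwrite("pics/t7.png",cv2.resize(t0[5:165,215:415],None,fx=4,fy=4,interpolation=cv2.INTER_CUBIC))
for a in [(112,389),(122,403),(122,416)]:
    for b in [(46,256),(45,284),(60,258),(58,280)]:
        x,r=tri([a,b],[s,t]);print(a,b,np.round(x,3),round(r,3))
for b in [(120,323),(133,361),(95,388),(90,275)]: print(b,np.round(ray(b,t,.04),3))
E
```

```text
(112, 389) (46, 256) [0.832 0.05  0.264] 0.011
(112, 389) (45, 284) [0.807 0.008 0.283] 0.031
(112, 389) (60, 258) [0.806 0.04  0.269] 0.004
(112, 389) (58, 280) [0.789 0.009 0.283] 0.02
(122, 403) (46, 256) [0.86  0.044 0.232] 0.003
(122, 403) (45, 284) [0.834 0.002 0.251] 0.018
(122, 403) (60, 258) [0.831 0.033 0.239] 0.01
(122, 403) (58, 280) [0.815 0.002 0.253] 0.007
(122, 416) (46, 256) [0.872 0.033 0.23 ] 0.018
(122, 416) (45, 284) [ 0.848 -0.008  0.247] 0.004
(122, 416) (60, 258) [0.842 0.022 0.237] 0.025
(122, 416) (58, 280) [ 0.827 -0.009  0.249] 0.007
(120, 323) [ 0.776 -0.085  0.04 ]
(133, 361) [ 0.743 -0.173  0.04 ]
(95, 388) [ 0.835 -0.239  0.04 ]
(90, 275) [0.852 0.027 0.04 ]
```

View pics/t7.png

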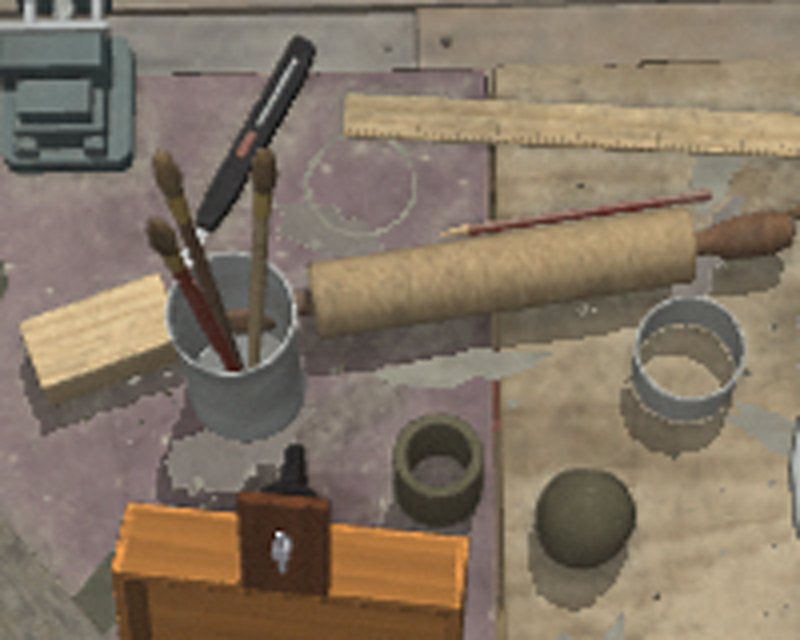

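Request:
apply_moves --rows '[{"dp": [0,-1,0],"dr": [0,0,0],"jaw": -1},{"dp": [0.5,-1,0],"dr": [0,0,0],"jaw": -1},{"dp": [0.7,-1,0],"dr": [0,0,0],"jaw": -1},{"dp": [0.7,-0.4,0.5],"dr": [0,0,0],"jaw": -1},{"dp": [0.3,0,1],"dr": [0,0,0],"jaw": -1},{"dp": [0.2,0,1],"dr": [0,0,0],"jaw": -1},{"dp": [0,0,1],"dr": [0,0,0],"jaw": -1},{"dp": [0,0,1],"dr": [0,0,0],"jaw": -1}]'

```text
time: 20.1
position: [0.6958, -0.0879, 0.258]
orientation: [-0.477, 0.533, -0.523, 0.463]
contact_force: [0.2, -0.1, 0.4]
gripper_width: -0.0002
```

```bash
python3 st.py 0.7206 -0.0906 0.115 -0.12; python3 - <<'E'
from h import *
import cv2
s=ctrl.get_image("scene")["color"];t=ctrl.get_image("top")["color"]
cv2.imwrite("pics/l1.png",np.hstack([cv2.resize(i,None,fx=2,fy=2,interpolation=cv2.INTER_CUBIC) for i in(s[60:260,260:460],t[80:280,220:420])]))
E
```

```text
t 20.1 p [ 0.6958 -0.0879  0.258 ] F [ 0.2 -0.1  0.4] w -0.0002
q [ 0.24  0.71 -0.31  1.17  0.21  1.31 -0.17]  axes x,y,z (cols):
 [[-0.115 -0.025  0.993]
 [-0.993 -0.002 -0.115]
 [ 0.005 -1.    -0.024]]
dp units total [-0.03  4.74  0.95]
dr units total [0.23 0.04 0.05]
```

View pics/l1.png

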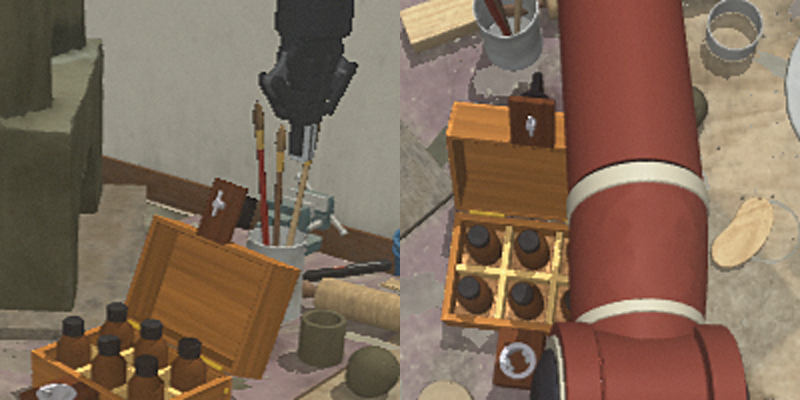

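Request:
apply_moves --rows '[{"dp": [0,0,0.6],"dr": [0.2,0,0],"jaw": -1},{"dp": [0,0,0.5],"dr": [0,0,0],"jaw": -1},{"dp": [0,0.6,0],"dr": [0,0,0],"jaw": -1},{"dp": [0,0.9,0],"dr": [0,0,0],"jaw": -1},{"dp": [0,0.9,0],"dr": [0,0,0],"jaw": -1},{"dp": [0,0.9,0],"dr": [0,0,0],"jaw": -1},{"dp": [0,0.7,0],"dr": [0,0,0],"jaw": -1},{"dp": [0,0.3,0],"dr": [0,0,0],"jaw": -1}]'

```text
time: 21.2
position: [0.7193, -0.0908, 0.1142]
orientation: [-0.478, 0.532, -0.522, 0.464]
contact_force: [0.0, 0.3, -0.5]
gripper_width: 0.0004
```

```bash
python3 st.py 0.7206 -0.0906 0.115 -0.12; python3 - <<'E'
from h import *
import cv2
s=ctrl.get_image("scene")["color"];t=ctrl.get_image("top")["color"]
cv2.imwrite("pics/l2.png",np.hstack([cv2.resize(i,None,fx=2,fy=2,interpolation=cv2.INTER_CUBIC) for i in(s[90:290,260:460],t[80:280,220:420])]))
E
```

```text
t 21.2 p [ 0.7193 -0.0908  0.1142] F [ 0.   0.3 -0.5] w 0.0004
q [ 0.23  0.87 -0.28  1.26  0.25  1.07 -0.2 ]  axes x,y,z (cols):
 [[-0.113 -0.025  0.993]
 [-0.994 -0.003 -0.113]
 [ 0.006 -1.    -0.024]]
dp units total [-0.01 -0.03  0.04]
dr units total [0.23 0.07 0.06]
```

View pics/l2.png

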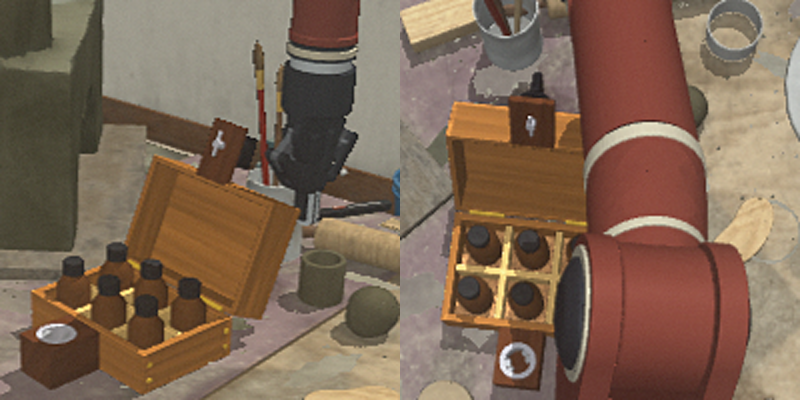

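Request:
apply_moves --rows '[{"dp": [0,0,-0.3],"dr": [0.1,0,0.05],"jaw": -1},{"dp": [0,0,-0.25],"dr": [0.1,0,0],"jaw": -1},{"dp": [0,0,-0.25],"dr": [0,0,0],"jaw": -1},{"dp": [0,-0.1,-0.25],"dr": [0,0,0],"jaw": -1},{"dp": [0,-0.15,-0.25],"dr": [0,0,0],"jaw": -1},{"dp": [0,-0.15,-0.25],"dr": [0,0,0],"jaw": -1},{"dp": [0,-0.15,-0.25],"dr": [0,0,0],"jaw": -1},{"dp": [0,-0.15,-0.25],"dr": [0,0,0],"jaw": -1}]'

```text
time: 22.3
position: [0.6689, -0.0843, 0.1457]
orientation: [0.462, -0.518, 0.537, -0.48]
contact_force: [2.4, -0.4, -2.7]
gripper_width: -0.0001
```

```bash
cat > st2.py <<'E'
from h import *
import cv2,sys
o=ctrl.get_obs();p=o["position"];c,s_=np.cos(-.1208),np.sin(-.1208)
d=p[:2]-[.546,.0062];print("caseframe mm",np.round([1e3*(c*d[0]+s_*d[1]),1e3*(-s_*d[0]+c*d[1]),1e3*p[2]],1))
s=ctrl.get_image("scene")["color"];t=ctrl.get_image("top")["color"]
cv2.imwrite(sys.argv[1],np.hstack([cv2.resize(i,None,fx=2,fy=2,interpolation=cv2.INTER_CUBIC) for i in(s[90:290,230:430],t[100:300,200:400])]))
E
python3 st.py 0.6658 -0.0906 0.135 -0.12; python3 st2.py pics/l3.png
```

```text
t 22.3 p [ 0.6689 -0.0843  0.1457] F [ 2.4 -0.4 -2.7] w -0.0001
q [ 0.26  0.73 -0.3   1.48  0.25  0.93 -0.22]  axes x,y,z (cols):
 [[-0.114  0.036  0.993]
 [-0.994 -0.002 -0.114]
 [-0.002 -0.999  0.036]]
dp units total [ 0.22  0.35 -0.09]
dr units total [-0.35  0.06 -0.02]
caseframe mm [132.9 -75.1 145.7]
```

View pics/l3.png

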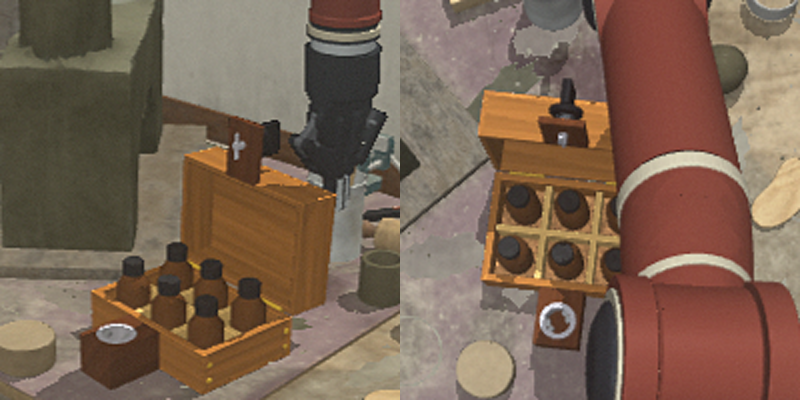

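Request:
apply_moves --rows '[{"dp": [0,-0.15,-0.35],"dr": [-0.2,0,0],"jaw": -1},{"dp": [0,-0.15,-0.35],"dr": [-0.1,0,0],"jaw": -1},{"dp": [0,-0.1,-0.38],"dr": [0,0,0],"jaw": -1},{"dp": [0,-0.05,-0.38],"dr": [0,0,0],"jaw": -1},{"dp": [0,0,-0.38],"dr": [0,0,0],"jaw": -1},{"dp": [0,0,-0.38],"dr": [0,0,0],"jaw": -1},{"dp": [0,0,-0.38],"dr": [0,0,0],"jaw": -1},{"dp": [0,0,-0.3],"dr": [0,0,0],"jaw": -1}]'

```text
time: 23.4
position: [0.575, -0.0736, 0.16]
orientation: [-0.47, 0.528, -0.527, 0.471]
contact_force: [1.6, 0.4, -0.3]
gripper_width: -0.0
```

```bash
python3 st.py 0.6658 -0.0906 0.135 -0.12; python3 st2.py pics/l4.png
```

```text
t 23.4 p [ 0.575  -0.0736  0.16  ] F [ 1.6  0.4 -0.3] w -0.0
q [ 0.29  0.6  -0.31  1.72  0.23  0.86 -0.24]  axes x,y,z (cols):
 [[-0.114  0.     0.994]
 [-0.994  0.001 -0.114]
 [-0.001 -1.     0.   ]]
dp units total [0.22 0.83 3.07]
dr units total [-0.    0.06 -0.01]
caseframe mm [ 38.4 -75.8 160. ]
```

View pics/l4.png

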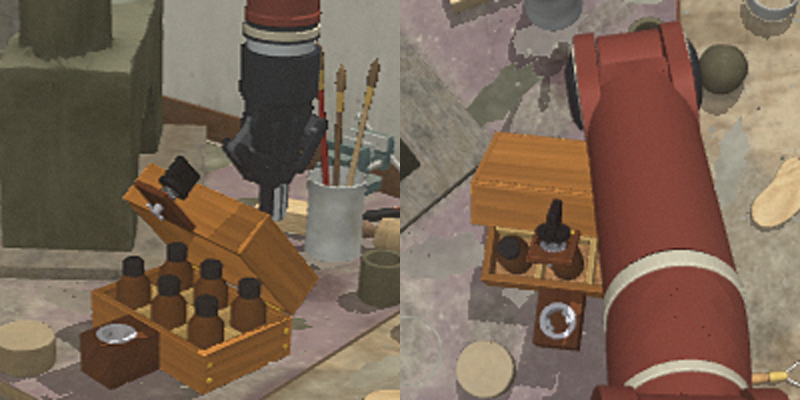

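Request:
apply_moves --rows '[{"dp": [0,0.1,-0.35],"dr": [0,0,0],"jaw": -1},{"dp": [0,0.15,-0.35],"dr": [0,0,0],"jaw": -1},{"dp": [0,0.2,-0.35],"dr": [0,0,0],"jaw": -1},{"dp": [0,0.2,-0.3],"dr": [0,0,0],"jaw": -1},{"dp": [0,0.25,-0.25],"dr": [0,0,0],"jaw": -1},{"dp": [0,0.3,-0.2],"dr": [0,0,0],"jaw": -1},{"dp": [0,0.3,-0.2],"dr": [0,0,0],"jaw": -1},{"dp": [0,0.3,-0.1],"dr": [0,0,0],"jaw": -1}]'

```text
time: 24.5
position: [0.5055, -0.0659, 0.1017]
orientation: [-0.472, 0.529, -0.526, 0.469]
contact_force: [0.4, -0.6, 0.7]
gripper_width: -0.0004
```

```bash
python3 st.py 0.6658 -0.0906 0.135 -0.12; python3 st2.py pics/l5.png
```

```text
t 24.5 p [ 0.5055 -0.0659  0.1017] F [ 0.4 -0.6  0.7] w -0.0004
q [ 0.28  0.6  -0.29  1.96  0.27  0.63 -0.29]  axes x,y,z (cols):
 [[-0.114 -0.006  0.993]
 [-0.994  0.001 -0.114]
 [-0.001 -1.    -0.006]]
dp units total [ 0.21 -1.14  5.4 ]
dr units total [ 0.06  0.06 -0.01]
caseframe mm [-31.6 -76.5 101.7]
```

View pics/l5.png

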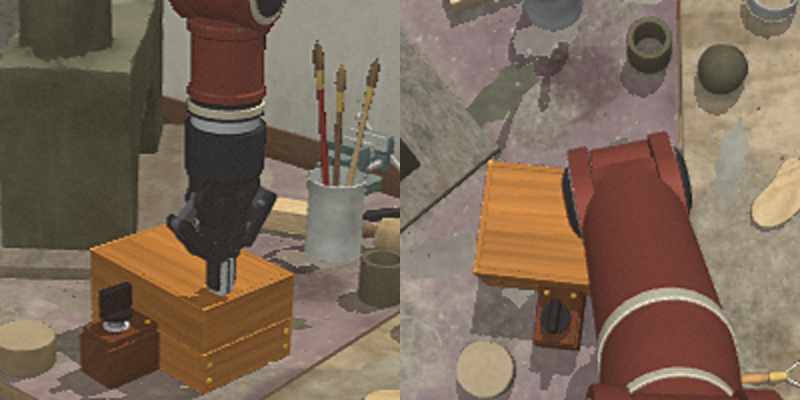

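Request:
apply_moves --rows '[{"dp": [0,0.15,0],"dr": [0,0,0],"jaw": -1},{"dp": [0,0.15,0],"dr": [0,0,0],"jaw": -1},{"dp": [0,0.1,0],"dr": [0,0,0],"jaw": -1},{"dp": [0,0.1,0],"dr": [0,0,0],"jaw": -1},{"dp": [0,0.1,0],"dr": [0,0,0],"jaw": -1},{"dp": [0,0.1,0],"dr": [0,0,0],"jaw": -1},{"dp": [0,0.1,0],"dr": [0,0,0],"jaw": -1},{"dp": [0,0.1,0],"dr": [0,0,0],"jaw": -1}]'

```text
time: 25.6
position: [0.5057, -0.0659, 0.0961]
orientation: [0.474, -0.526, 0.53, -0.467]
contact_force: [-5.6, 1.3, 22.2]
gripper_width: 0.0
```

```bash
python3 st.py 0.6658 -0.0906 0.135 -0.12; python3 st2.py pics/l6.png
```

```text
t 25.6 p [ 0.5057 -0.0659  0.0961] F [-5.6  1.3 22.2] w 0.0
q [ 0.26  0.6  -0.27  1.97  0.28  0.61 -0.31]  axes x,y,z (cols):
 [[-0.115 -0.003  0.993]
 [-0.993 -0.011 -0.115]
 [ 0.011 -1.    -0.002]]
dp units total [ 0.22 -1.31  5.39]
dr units total [0.02 0.05 0.1 ]
caseframe mm [-31.3 -76.4  96.1]
```

View pics/l6.png

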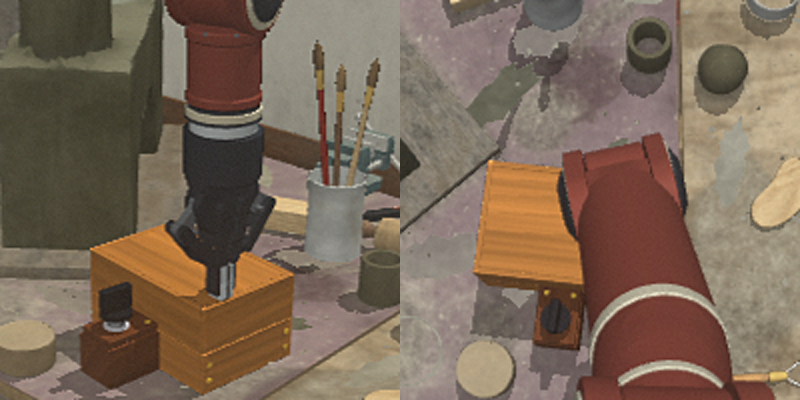

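Request:
apply_moves --rows '[{"dp": [0,-0.6,0],"dr": [0,0,0],"jaw": -1},{"dp": [0,-1,0],"dr": [0,0,0],"jaw": 0},{"dp": [0,-0.9,0],"dr": [0,0,0],"jaw": 0},{"dp": [-0.5,0,-0.4],"dr": [0,-0.5,0],"jaw": 0},{"dp": [-0.8,0,-0.8],"dr": [0,-0.5,0],"jaw": 0},{"dp": [-0.8,0,-0.8],"dr": [0,-1,0],"jaw": 0},{"dp": [-0.4,0,-0.3],"dr": [0,-1,0],"jaw": 0},{"dp": [0,0,0],"dr": [0,-1,0],"jaw": 0}]'

```text
time: 26.7
position: [0.4344, 0.0178, 0.1705]
orientation: [0.578, -0.411, 0.413, -0.571]
contact_force: [0.2, -0.5, -0.9]
gripper_width: 0.043
```

```bash
python3 st.py 0.4477 0.0182 0.16 1.45; python3 - <<'E'
from h import *
import cv2
s=ctrl.get_image("scene");t=ctrl.get_image("top")
cv2.imwrite("pics/k1.png",np.hstack([cv2.resize(i,None,fx=5,fy=5,interpolation=cv2.INTER_CUBIC) for i in(s["color"][210:290,250:330],t["color"][220:300,240:320])]))
for z in (.072,.085,.098): print(proj(np.array([.4477,.0182,z]),s),proj(np.array([.4477,.0182,z]),t))
E
```

```text
t 26.7 p [0.4344 0.0178 0.1705] F [ 0.2 -0.5 -0.9] w 0.043
q [ 0.24  0.41 -0.46  2.08  0.29  0.72 -0.08]  axes x,y,z (cols):
 [[ 0.322 -0.004  0.947]
 [-0.947 -0.01   0.322]
 [ 0.008 -1.    -0.007]]
dp units total [0.13 0.35 0.43]
dr units total [  0.1  -10.72   0.03]
(np.float64(245.2621502052597), np.float64(288.28598907153156)) (np.float64(258.7053823912901), np.float64(277.6733251091506))
(np.float64(239.52924318268433), np.float64(288.1653091510331)) (np.float64(258.02186367978703), np.float64(277.11385462617704))
(np.float64(233.7374960549146), np.float64(288.04339062345645)) (np.float64(257.3226541719889), np.float64(276.54154098729015))
```

View pics/k1.png

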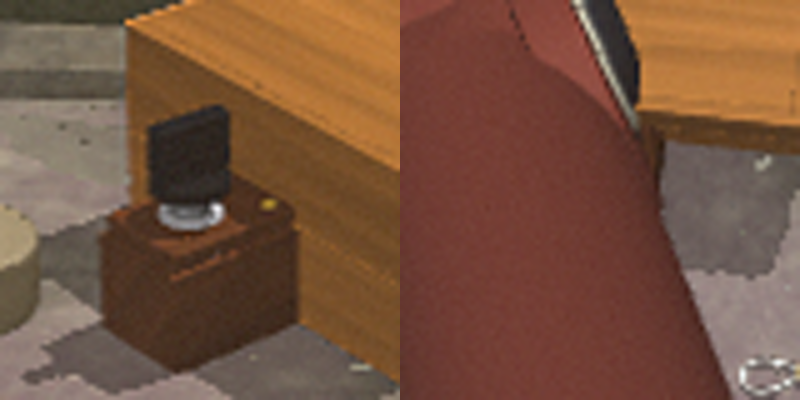

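```bash
python3 - <<'E'
import cv2
i=cv2.imread("pics/l6.png")
cv2.imwrite("pics/k2.png",cv2.resize(i[270:360,510:600],None,fx=6,fy=6,interpolation=cv2.INTER_CUBIC))
E
```

```text
(no output)
```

View pics/k2.png

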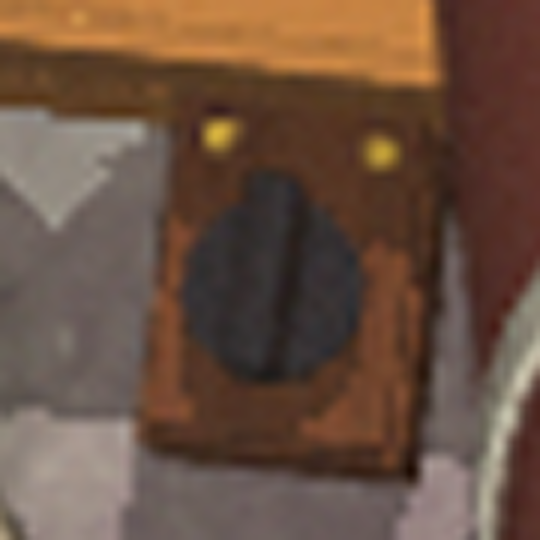

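Request:
apply_moves --rows '[{"dp": [0.1,0,0.3],"dr": [0.1,-1,0],"jaw": 0},{"dp": [0,0,0],"dr": [0,-1,0],"jaw": 0},{"dp": [0,0,0],"dr": [0,-1,0],"jaw": 0},{"dp": [0,0,0],"dr": [0,-1,0],"jaw": 0},{"dp": [0,0,0],"dr": [0,-1,0],"jaw": 0},{"dp": [0,0,0],"dr": [0,-1,0],"jaw": 0},{"dp": [0,0,0],"dr": [0,-1,0],"jaw": 0},{"dp": [0,0,0],"dr": [0,-1,0],"jaw": 0}]'

```text
time: 27.8
position: [0.441, 0.0185, 0.1656]
orientation: [0.695, -0.139, 0.138, -0.692]
contact_force: [0.3, -0.1, 0.6]
gripper_width: 0.0426
```

```bash
python3 st.py 0.4477 0.0182 0.12 1.45
```

```text
t 27.8 p [0.441  0.0185 0.1656] F [ 0.3 -0.1  0.6] w 0.0426
q [ 0.4   0.47 -0.7   2.07  0.44  0.76  0.6 ]  axes x,y,z (cols):
 [[ 0.923 -0.003  0.384]
 [-0.384 -0.004  0.923]
 [-0.001 -1.    -0.005]]
dp units total [0.21 1.52 0.08]
dr units total [ 0.04 -2.61 -0.02]
```

Request:
apply_moves --rows '[{"dp": [0.2,0,0.1],"dr": [0,-0.9,0],"jaw": 0},{"dp": [0,0,0],"dr": [0,-0.9,0],"jaw": 0},{"dp": [0,0,0],"dr": [0,-0.75,0],"jaw": 0},{"dp": [0,0.4,0],"dr": [0,0,0],"jaw": 0},{"dp": [0,0.5,0],"dr": [0,0,0],"jaw": 0},{"dp": [0,0.4,0],"dr": [0,0,0],"jaw": 0},{"dp": [0,0,0],"dr": [0,0,0],"jaw": 0},{"dp": [0,0,0],"dr": [0,0,0],"jaw": 0}]'

```text
time: 28.8
position: [0.4445, 0.0196, 0.1203]
orientation: [0.707, -0.049, 0.042, -0.705]
contact_force: [-0.1, -1.1, 0.8]
gripper_width: 0.0428
```

```bash
python3 st.py 0.4477 0.0182 0.075 1.45;  python3 - <<'E'
from h import *
import cv2
s=ctrl.get_image("scene")
cv2.imwrite("pics/k3.png",cv2.resize(s["color"][180:290,230:340],None,fx=5,fy=5,interpolation=cv2.INTER_CUBIC))
E
```

```text
t 28.8 p [0.4445 0.0196 0.1203] F [-0.1 -1.1  0.8] w 0.0428
q [ 0.39  0.57 -0.7   2.1   0.58  0.69  0.74]  axes x,y,z (cols):
 [[ 0.992 -0.011  0.129]
 [-0.129 -0.002  0.992]
 [-0.01  -1.    -0.003]]
dp units total [ 0.13  1.51 -0.03]
dr units total [ 0.03 -0.08 -0.1 ]
```

View pics/k3.png

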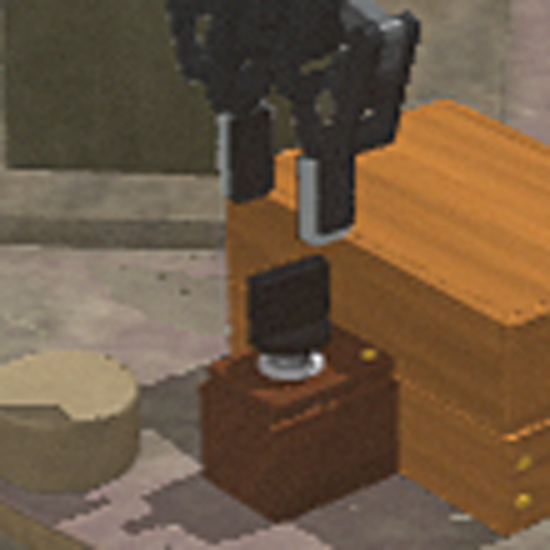

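Request:
apply_moves --rows '[{"dp": [0.12,0,-0.03],"dr": [0,-0.05,-0.1],"jaw": 0},{"dp": [0,0.5,0],"dr": [0,0,0],"jaw": 0},{"dp": [0,0.5,0],"dr": [0,0,0],"jaw": 0},{"dp": [0,0.4,0],"dr": [0,0,0],"jaw": 0},{"dp": [0,0.1,0],"dr": [0,0,0],"jaw": 0},{"dp": [0,0,0],"dr": [0,0,0],"jaw": 0},{"dp": [0,0,0],"dr": [0,0,0],"jaw": 0},{"dp": [0,0,0],"dr": [0,0,0],"jaw": 0}]' --force 50

```text
time: 29.85
position: [0.4493, 0.0179, 0.0734]
orientation: [0.707, -0.043, 0.045, -0.705]
contact_force: [-0.4, 0.3, 0.5]
gripper_width: 0.0428
```

```bash
python3 st.py 0.4477 0.0182 0.075 1.45;  python3 - <<'E'
from h import *
import cv2
s=ctrl.get_image("scene")
cv2.imwrite("pics/k4.png",cv2.resize(s["color"][180:290,230:340],None,fx=5,fy=5,interpolation=cv2.INTER_CUBIC))
E
```

```text
t 29.85 p [0.4493 0.0179 0.0734] F [-0.4  0.3  0.5] w 0.0428
q [ 0.32  0.64 -0.61  2.14  0.7   0.56  0.64]  axes x,y,z (cols):
 [[ 0.992  0.004  0.125]
 [-0.125 -0.003  0.992]
 [ 0.004 -1.    -0.003]]
dp units total [-0.05 -0.05  0.  ]
dr units total [ 0.03 -0.04  0.04]
```

View pics/k4.png

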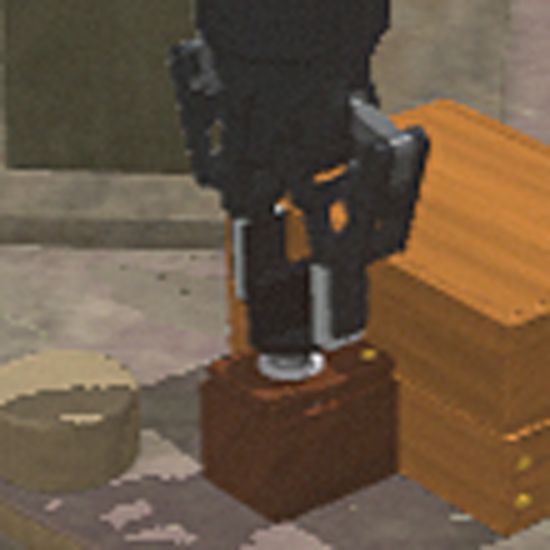

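Request:
apply_moves --rows '[{"dp": [-0.04,-0.05,0],"dr": [0,0,0],"jaw": -1},{"dp": [0,0,0],"dr": [0,0,0],"jaw": -1},{"dp": [0,0,0],"dr": [0,0,0],"jaw": -1},{"dp": [0,0,0],"dr": [0,0,0],"jaw": -1},{"dp": [0,0,0],"dr": [0,0,0],"jaw": -1},{"dp": [0,0.15,0],"dr": [0,0,0],"jaw": -1},{"dp": [0,0.15,0],"dr": [0,0,0],"jaw": -1},{"dp": [0,0.15,0],"dr": [0,0,0],"jaw": -1}]' --force 50

```text
time: 30.9
position: [0.4487, 0.022, 0.0648]
orientation: [-0.706, 0.04, -0.046, 0.706]
contact_force: [-9.9, -0.9, 53.7]
gripper_width: 0.009
```

```bash
python3 st.py 0.4477 0.0182 0.065 1.45;  python3 - <<'E'
from h import *
import cv2
s=ctrl.get_image("scene")
cv2.imwrite("pics/k5.png",cv2.resize(s["color"][180:290,230:340],None,fx=5,fy=5,interpolation=cv2.INTER_CUBIC))
E
```

```text
t 30.9 p [0.4487 0.022  0.0648] F [-9.9 -0.9 53.7] w 0.009
q [ 0.3   0.65 -0.58  2.15  0.72  0.53  0.61]  axes x,y,z (cols):
 [[ 0.992  0.009  0.123]
 [-0.123 -0.     0.992]
 [ 0.008 -1.     0.001]]
dp units total [-0.02 -0.01 -0.13]
dr units total [-0.01 -0.02  0.08]
```

View pics/k5.png

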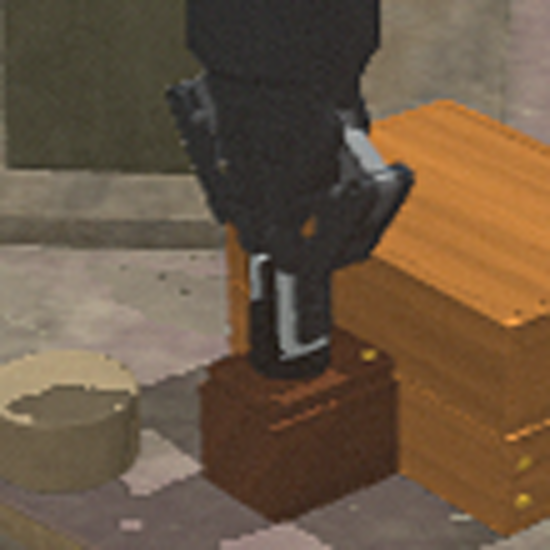

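Request:
apply_moves --rows '[{"dp": [0,0.04,0],"dr": [0,0.4,0],"jaw": -1},{"dp": [0,0.05,0],"dr": [0,0.8,0],"jaw": -1},{"dp": [0,0.05,0],"dr": [0,0.8,0],"jaw": -1},{"dp": [0,0.05,0],"dr": [0,0.8,0],"jaw": -1},{"dp": [0,0.05,0],"dr": [0,0.8,0],"jaw": -1},{"dp": [0,0.05,0],"dr": [0,0.8,0],"jaw": -1},{"dp": [0,0.05,0],"dr": [0,0.8,0],"jaw": -1},{"dp": [0,0.05,0],"dr": [0,0.8,0],"jaw": -1}]' --force 50

```text
time: 31.95
position: [0.4481, 0.0217, 0.0654]
orientation: [0.658, -0.257, 0.273, -0.653]
contact_force: [-4.4, 0.0, 17.7]
gripper_width: 0.0092
```

```bash
python3 st.py 0.4477 0.0182 0.065 0.2;  python3 - <<'E'
from h import *
import cv2
s=ctrl.get_image("scene");print(ctrl.get_obs()["moment"])
cv2.imwrite("pics/k6.png",cv2.resize(s["color"][180:290,230:340],None,fx=5,fy=5,interpolation=cv2.INTER_CUBIC))
E
```

```text
t 31.95 p [0.4481 0.0217 0.0654] F [-4.4  0.  17.7] w 0.0092
q [ 0.16  0.61 -0.38  2.16  0.56  0.45  0.13]  axes x,y,z (cols):
 [[ 0.719  0.017  0.695]
 [-0.695 -0.015  0.719]
 [ 0.023 -1.     0.001]]
dp units total [ 0.07  0.02 -0.1 ]
dr units total [-0.08  5.76  0.21]
[ 0.20557557  1.02205472 -0.02070879]
```

View pics/k6.png

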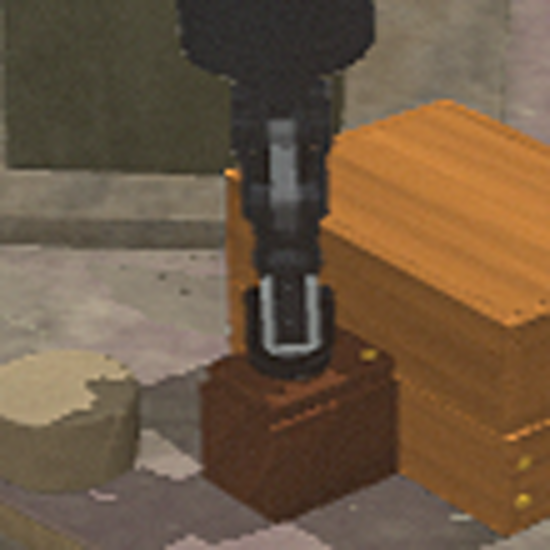

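Request:
apply_moves --rows '[{"dp": [0,0.05,0],"dr": [0,0.8,0.05],"jaw": -1},{"dp": [0,0.05,0],"dr": [0,0.8,0.05],"jaw": -1},{"dp": [0,0.05,0],"dr": [0,0.8,0.05],"jaw": -1},{"dp": [0,0.05,0],"dr": [0,0.8,0],"jaw": -1},{"dp": [0,0.05,0],"dr": [0,0.8,0],"jaw": -1},{"dp": [0,0.05,0],"dr": [0,0.8,0],"jaw": -1},{"dp": [0,0.05,0],"dr": [0,0.7,0],"jaw": -1},{"dp": [0,0.05,0],"dr": [0,0.5,0],"jaw": -1}]' --force 50

```text
time: 33.0
position: [0.4477, 0.0216, 0.0655]
orientation: [0.538, -0.452, 0.466, -0.537]
contact_force: [-4.2, 1.4, 16.4]
gripper_width: 0.009
```

```bash
python3 st.py 0.4477 0.0182 0.065 0.2;  python3 - <<'E'
from h import *
import cv2
s=ctrl.get_image("scene");print(ctrl.get_obs()["moment"])
cv2.imwrite("pics/k7.png",cv2.resize(s["color"][180:290,230:340],None,fx=5,fy=5,interpolation=cv2.INTER_CUBIC))
E
```

```text
t 33.0 p [0.4477 0.0216 0.0655] F [-4.2  1.4 16.4] w 0.009
q [ 0.04  0.59 -0.21  2.17  0.34  0.41 -0.3 ]  axes x,y,z (cols):
 [[ 0.157  0.014  0.988]
 [-0.988 -0.014  0.157]
 [ 0.016 -1.     0.012]]
dp units total [ 0.11  0.02 -0.02]
dr units total [-0.11 -0.41  0.15]
[0.14453927 0.93917684 0.61068696]
```

View pics/k7.png

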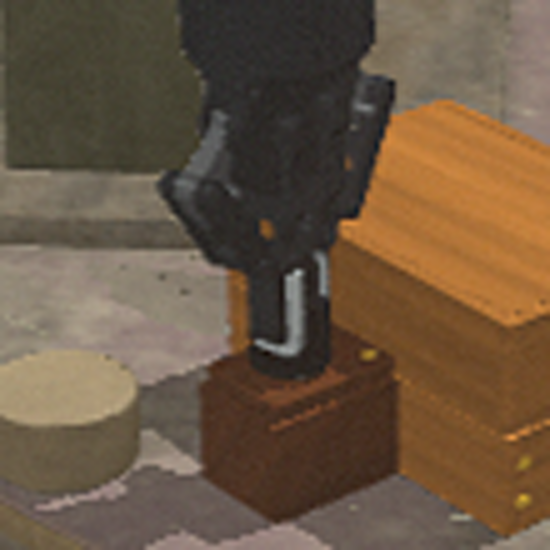

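Request:
apply_moves --rows '[{"dp": [0,-0.08,0],"dr": [0,0.15,0],"jaw": -1},{"dp": [0,-0.08,0],"dr": [0,0.1,0],"jaw": -1},{"dp": [0,-0.05,0],"dr": [0,0.05,0],"jaw": -0.5},{"dp": [0,0,0],"dr": [0,0,0],"jaw": -0.5},{"dp": [0,0,0],"dr": [0,0,0],"jaw": -0.5},{"dp": [0,0,0],"dr": [0,0,0],"jaw": -0.5},{"dp": [0,-0.1,0],"dr": [0,0,0],"jaw": -0.5},{"dp": [0,-0.1,0],"dr": [0,0,0],"jaw": -0.5}]' --force 50

```text
time: 34.05
position: [0.4472, 0.0208, 0.0788]
orientation: [0.534, -0.457, 0.473, -0.531]
contact_force: [-1.0, -0.2, 0.1]
gripper_width: 0.0214
```

```bash
python3 st.py 0.4477 0.0182 0.16 0.2;  python3 - <<'E'
from h import *
import cv2
s=ctrl.get_image("scene")
cv2.imwrite("pics/k8.png",cv2.resize(s["color"][180:290,230:340],None,fx=5,fy=5,interpolation=cv2.INTER_CUBIC))
E
```

```text
t 34.05 p [0.4472 0.0208 0.0788] F [-1.  -0.2  0.1] w 0.0214
q [ 0.05  0.56 -0.22  2.16  0.32  0.44 -0.3 ]  axes x,y,z (cols):
 [[ 0.135  0.014  0.991]
 [-0.991 -0.018  0.135]
 [ 0.02  -1.     0.011]]
dp units total [ 0.14 -2.7   0.04]
dr units total [-0.1  -0.62  0.19]
```

View pics/k8.png

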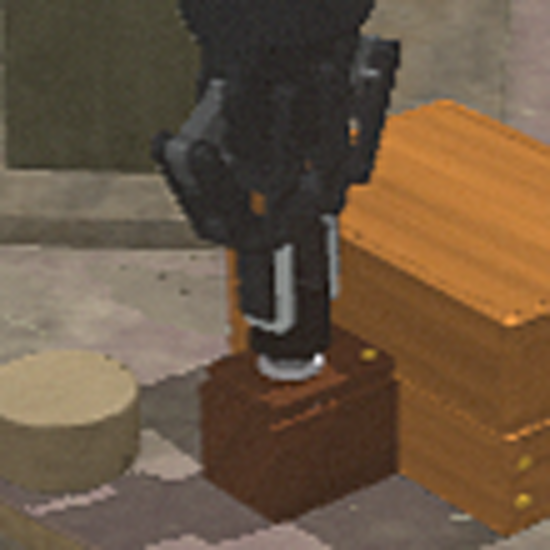

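Request:
apply_moves --rows '[{"dp": [0,-0.4,0],"dr": [0,0,0],"jaw": -0.5},{"dp": [0,-1,0],"dr": [0,0,0],"jaw": -0.5},{"dp": [0,-1,0],"dr": [0,0,0],"jaw": -0.5},{"dp": [0,-1,0],"dr": [0,0,0],"jaw": -0.5},{"dp": [0.8,-0.3,0],"dr": [0,0,0],"jaw": -0.5},{"dp": [1,0,0],"dr": [0,0,0],"jaw": -0.5},{"dp": [1,0,0],"dr": [0,0,0],"jaw": -0.5},{"dp": [1,0,0],"dr": [0,0,0],"jaw": -0.5}]'

```text
time: 35.1
position: [0.4621, -0.0894, 0.2029]
orientation: [-0.534, 0.453, -0.473, 0.535]
contact_force: [0.6, -0.2, -0.2]
gripper_width: 0.0214
```

Request:
apply_moves --rows '[{"dp": [1,0,0],"dr": [0,0,0],"jaw": -0.5},{"dp": [1,0,0],"dr": [0,0,0],"jaw": -0.5},{"dp": [1,0,0],"dr": [0,0,0],"jaw": -0.5},{"dp": [0,0,0],"dr": [0,0,0],"jaw": -0.5},{"dp": [0,0,0],"dr": [0,0,0],"jaw": -0.5},{"dp": [0,0,0],"dr": [0,0,0],"jaw": -0.5},{"dp": [0,0,0],"dr": [0,0,0],"jaw": -0.5},{"dp": [0,0,0],"dr": [0,0,0],"jaw": -0.5}]'

```text
time: 36.1
position: [0.4742, -0.1797, 0.2091]
orientation: [-0.534, 0.452, -0.473, 0.536]
contact_force: [0.5, -0.1, 0.4]
gripper_width: 0.0212
```

```bash
python3 st.py;  python3 - <<'E'
from h import *
import cv2
s=ctrl.get_image("scene");t=ctrl.get_image("top")
cv2.imwrite("pics/f1.png",np.hstack([cv2.resize(i,None,fx=5,fy=5,interpolation=cv2.INTER_CUBIC) for i in(s["color"][210:290,250:330],t["color"][220:300,240:320])]))
cv2.imwrite("pics/f2.png",t["color"]);cv2.imwrite("pics/f3.png",s["color"])
E
```

```text
t 36.1 p [ 0.4742 -0.1797  0.2091] F [ 0.5 -0.1  0.4] w 0.0212
q [ 0.53  0.42 -0.31  1.88  0.18  0.84  0.28]  axes x,y,z (cols):
 [[ 0.144  0.025  0.989]
 [-0.989 -0.017  0.145]
 [ 0.021 -1.     0.022]]
```

View pics/f1.png

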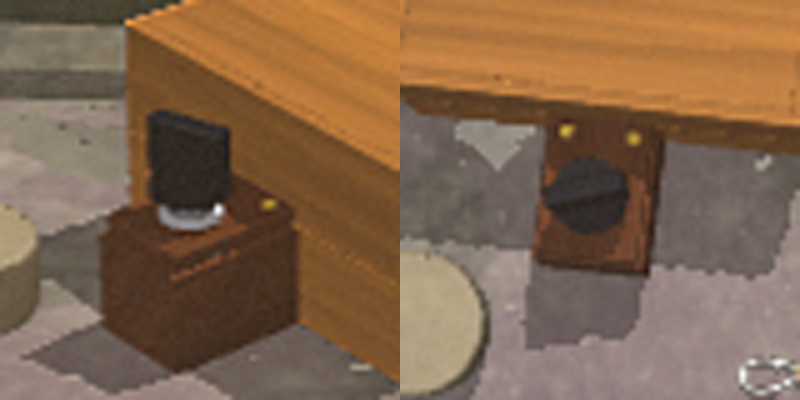

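View pics/f2.png

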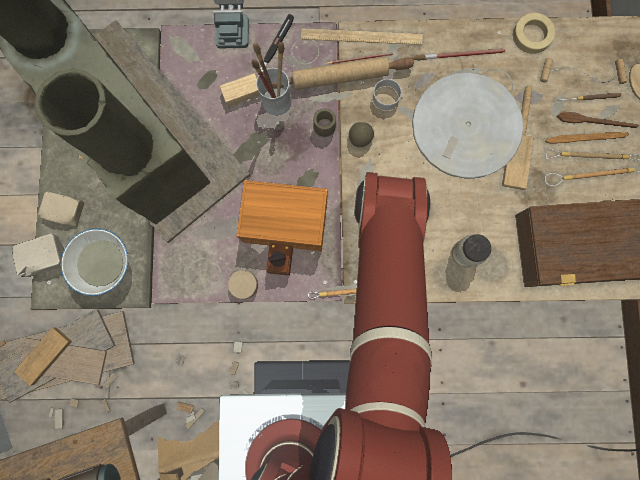

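View pics/f3.png

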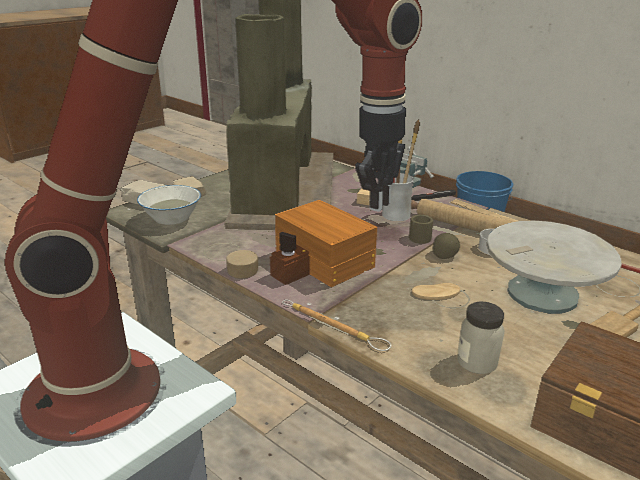

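```bash
python3 -c "
from workcell import ctrl
print(ctrl.job_done())"
```

```text
the job is handed in; nothing more can be done
None
```

The job is done and handed in at about 36 s of the 72 s allowed.

I put bottle_b in the back-right cell and bottle_a in the back-middle cell, gripping each by its cap. Then I pushed the lid shut from behind and above. Finally I pressed the knob down, turned it clockwise to its stop and let it spring up.

**Last checks:**
- **Bottles:** both stood upright on the cell floors in the pictures after release. I let go within about 1.5 mm of my estimated cell centres. I could not see them once the lid was shut.
- **Lid:** the fingertip pressing on it stopped at 96.1 mm with 22 N, which is the shut height.
- **Catch:** I turned the wrist about 1.3 rad against a stop of 1.25 rad, and felt about 0.6 N m at the end. The last pictures show the wing turned crosswise and the knob back up, about 1–2 mm below where it started. That agrees with it clicking home.
- **Other things on the table:** the jar, mould, rib and loop tool look unmoved in the last pictures. The arm was clear of everything.

**One disagreement:** when the gripper closed on the wing it settled about 4 mm to the left of where I had placed the knob from the pictures (0.022 against 0.018 m in y). This did not hinder the turn.

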